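Pack the hardener bottles in their carrier and snap the hood on

TASK

Pack the small dropper bottles for transport: lift the loosely perched hood cover off the aluminium carrier and set it aside on the bench, then lay every bottle that is there on its side in a trough of the carrier, one to a trough, with its body in the V and its dropper pointing past the low ridge. When all are in, set the cover back over them and press it straight down until both its clip arms have snapped under the carrier's rim and it sits fully home. Leave the spray tin and the torch behind the carrier where they are.

Things in the scene. Friction and masses are not known exactly. Their poses are not given: they have to be found in the camera images.
- bottle_1_mid (a point): centre (51 mm above the bottom, on the body) of a brown dropper bottle, rigid, 70 g, 102 mm long: body 32 mm across, 70 mm high, neck 24 mm across to 77 mm, black dropper 13 mm across. Starts upright in the cardboard tray on the left, whose walls are 100 mm high and whose floor is 4 mm thick. z runs from bottom to dropper. None if absent in this run.
- bottle_1_foot (a point): centre of the bottom face of bottle 1 (51 mm below its centre); same axes. None if absent.
- bottle_2_mid (a point): centre (51 mm above the bottom, on the body) of a brown dropper bottle, rigid, 70 g, 102 mm long: body 32 mm across, 70 mm high, neck 24 mm across to 77 mm, black dropper 13 mm across. Starts upright in the same cardboard tray, farther away. z runs from bottom to dropper. None if absent in this run.
- bottle_2_foot (a point): centre of the bottom face of bottle 2 (51 mm below its centre); same axes. None if absent.
- bottle_3_mid (a point): centre (51 mm above the bottom, on the body) of a brown dropper bottle, rigid, 70 g, 102 mm long: body 32 mm across, 70 mm high, neck 24 mm across to 77 mm, black dropper 13 mm across. Starts upright on the bench to the left of the carrier. z runs from bottom to dropper. None if absent in this run.
- bottle_3_foot (a point): centre of the bottom face of bottle 3 (51 mm below its centre); same axes. None if absent.
- carrier: aluminium bottle carrier fixed to the bench: 184 x 150 mm plate, 8 mm thick, with three V troughs. Origin: centre of its underside; z up, x across the troughs, y along them. A bottle's body lies in the V (y = -48 to +18 mm), bottom towards -y, dropper towards +y. V plates are no wider than a bottle: fingers fit beside it down to 10 mm above the plate.
- cradle_1 (a point): where the centre (51 mm from the bottom) of a bottle lying in trough 1 comes to be: carrier x = -58 mm, y = 0, z = 40 mm. Axes as the carrier's. Shoulder ridge at y = 25 mm, 27 mm high; end walls at y = -57 and 57 mm, 36 mm high.
- cradle_2 (a point): where the centre (51 mm from the bottom) of a bottle lying in trough 2 comes to be: carrier x = 0 mm, y = 0, z = 40 mm. Axes as the carrier's. Shoulder ridge at y = 25 mm, 27 mm high; end walls at y = -57 and 57 mm, 36 mm high.
- cradle_3 (a point): where the centre (51 mm from the bottom) of a bottle lying in trough 3 comes to be: carrier x = 58 mm, y = 0, z = 40 mm. Axes as the carrier's. Shoulder ridge at y = 25 mm, 27 mm high; end walls at y = -57 and 57 mm, 36 mm high.
- cover_seat (a point): centre of the upper side of the carrier's plate: cover_foot comes here when the cover is home. Axes as the carrier's. Locating rails 8 mm high at x = -75 and 75 mm; at the middle of each end wall a 60 mm long sloped clip rim, up to 42 mm above the bench, sticks out to y = -64 and 64 mm, its underside at 26 mm.
- cover_grip (a point): centre of the black bridge handle's bar on the loose grey hood cover (0.3 kg): bar 78 mm long along x, 20 mm wide in y, 18 mm high; the cover's flat top is 29 mm below this point. Axes as the cover's, z up. It starts perched loosely on the carrier, hooks resting on the sloped rims, skirts 15 mm above the plate, not clipped. Bench between tray and bottle_3 is free for it.
- cover_foot (a point): centre of the cover between the lower edges of its skirts, 85 mm straight below cover_grip; same axes. The cover is 166 mm in x, 138 mm in y over its clip arms, 94 mm high with the handle; it stands by itself on its skirts, and fits with x and y along the carrier's, either way round, skirts outside the locating rails with 3 mm play each side.
- cover: the cover; origin and axes as cover_foot
- clip_a (a joint): sprung rigid clip arm at the cover's +y end, hinged at its top; 0 rad hanging straight, grows as the hook is pushed out. The hook meets the sloped rim with the skirts about 10 to 18 mm above the plate, opens to about 0.1 and falls back near 0 once snapped under. Both together need 10 to 20 N straight down; the cover's weight does not close them.
- clip_b (a joint): sprung rigid clip arm at the cover's -y end, hinged at its top; 0 rad hanging straight, grows as the hook is pushed out. The hook meets the sloped rim with the skirts about 10 to 18 mm above the plate, opens to about 0.1 and falls back near 0 once snapped under. Both together need 10 to 20 N straight down; the cover's weight does not close them.
- boards_foot (a point): right-hand front lower corner of the fibreboard sheet that leans on the back wall behind the middle of the bench (fixed). From here its foot runs 300 mm to the left, 20 mm farther away at that end; it leans back 80 mm over its height of 330 mm. A smaller sheet, 45 mm farther back and 254 mm high, reaches 140 mm further right. Keep arm and gripper clear.
- spray_tin: bystander, not to be disturbed: spray tin with black cap, 66 mm across, 210 mm high, standing behind the carrier on the right. Origin: centre of its underside.
- torch: bystander, not to be disturbed: small black torch standing upright on the far right, 36 mm across, 114 mm high. Origin: centre of its underside.

How it is judged:
By the outcome, as a careful person would: the job done as asked, in the order asked, and still so for the second after the job is handed in, with the robot touching nothing.
Of bottle_1, bottle_2, bottle_3 only 2 to 3 are there at a start; the rules pass over those that are not, and their reading is None.
At some moment in a run one of cover may be knocked a few centimetres aside while the robot is not near it.
It also fails if it takes over 210 s, if anything falls off the work surface, if the arm or the gripper's body presses on something with over 40 N, if the wrist force passes 120 N, or if a joint passes its speed limit or range.

ROBOT

A 7-joint arm with a two-finger parallel gripper is mounted at the origin on the work surface; the furniture and walls round the work are solid. World frame = base frame: x ahead of the robot, y to its left, z up, the work surface at z = 0. Lengths are in m, angles in rad, forces in N, time in s.
With the tool pointing down it reaches from about 0.425 to 0.875 m from the base axis. Payload 9.9 kg.
Tool frame: the origin (TCP) lies between the finger pads; the fingertips stand 14 mm ahead of it and the grasp point (between the pads) lies 5 mm behind it; z points along the fingers, y is the direction in which the jaws open and shut (so a half turn about z gives the same grasp; the last joint's range is limited). The gripper opens to 85 mm and grips with 20 to 120 N. Pads are 22 mm wide; open, the fingers measure 114 mm over their backs; the gripper's body (76 mm by 85 mm) begins 54 mm behind the grasp point. The pads swing forward as they close: fully open they stand 13 mm farther back than shut.
Start: joints at [-1.386, 0.576, 0.025, 1.437, -0.015, 1.129, -0.057], TCP at [0.179, 0.651, 0.245] pointing down, gripper open.
Joint ranges: [-2.76, 2.76], [-0.34, 2.15], [-1.52, 1.57], [0.19, 2.46], [-1.09, 4.23], [0.17, 1.99], [-2.82, 2.82]. Speed limits (rad/s): [2.22, 2.22, 3.01, 3.01, 3.14, 3.14, 3.14].

INTERFACE

Orientations are given as a 3x3 rotation matrix whose columns are the frame's x, y, z axes.
In Python, from cell import r gives the robot as it stands.
- The arm moves only by the tool jog_arm, never from a script. Its arguments are lists of equal length, an entry for each row: "offset": the shift along the world's x, y, z in m, a list of three; "spin": the turn about the world's z in degrees. A call has 1 to 12 rows; each row is the pose to reach, as a shift and turn from the pose commanded when the call began; what a row does not reach only later rows make up. A row lasts 1/8 s, in which the tool goes at most 62.5 mm and 10.7 degrees, less where a joint would pass 70% of its speed; a pose out of reach is approached as far as the arm can. A call with a gripper value outside its range is refused whole. "gripper" is the opening, from 0 (shut) to 1 (fully open), set as the call begins (left out, the last holds). The fingers move at their own pace and stop on an object; the grip force is fixed at half the most. Time passes only in rows, so rows that repeat a pose let the fingers close. It gives the time, the measured TCP pose, the force and the opening at its end, in the units of the state.
- r.state(): the state, without advancing time (a new reading comes with each control period).
- r.capture(name): name is "scene" or "side" or "wrist"; returns the picture (420x560x3 uint8, red, green, blue); there is no depth.
- r.get_calibration(name): a dict with "K" (3x3 intrinsics, pixels), "cam_to_world" (4x4, takes a point from camera to world coordinates); the wrist camera has in their place "T_tool_cam" (4x4, takes a point from camera to tool coordinates, whose origin is the TCP and whose axes are the flange's). Camera axes: x right, y down, z forward; pixel columns grow to the right and rows downward; lengths in m; the calibration is good to about 2 mm. A picture is of the moment at which its call begins: read the wrist's pose just before it. get_calibration takes no time and is no camera call.
- r.close_job(): hands the job in, once; it reports no verdict.
The state is a dict: "t": time; "joint_positions": joint angles; "joint_vel": joint speeds; "effort": joint torques, N m; "tool_pos": TCP position; "orientation": TCP orientation; "ft_force": force on the tool from outside, world axes, zero at the start; "wrist_torque": the same for the moment, N m; "grip_width": opening from 0.0 (shut) to 1.0 (fully open).
Only numpy, scipy, OpenCV 4.12 (cv2) and the standard library are available. Lean on these libraries where they do the work, as an engineer would, in place of code of your own. Each camera call takes 0.05 s, during which the arm holds its last target. There are 200 camera calls.

## Working session

There is one attempt and no reset: what is moved stays moved. The work goes in short steps, Python scripts to look and compute and a tool call to move; the robot and the scene stay as the last step left them, time stands still between calls to the robot, and variables do not carry over. Pictures are saved under pics/ and viewed, about 12 in all and at most 16, crops included, and the job is handed in when it is done.

Besides the shell and the picture viewer there is one more tool, called after "Emit:" as name(argument=value, ...), one argument or row to a line, values as JSON. jog_arm: Moves the arm, as the interface text tells. Its arguments: {"type":"object","properties":{"offset":{"type":"array"},"spin":{"type":"array"},"gripper":{"type":"number"}},"required":["offset","spin"]}

```bash
mkdir -p pics; ls; python3 - <<'E'
from cell import r
import cv2,numpy as np
np.set_printoptions(precision=4,suppress=True)
s=r.state();print(s)
for n in("scene","side"):
    cv2.imwrite(f"pics/{n}0.png",r.capture(n)[:,:,::-1]);c=r.get_calibration(n);print(c)
print(r.get_calibration("wrist"))
E
```

```text
pics
{'t': 0.0, 'joint_positions': array([-1.3858,  0.5765,  0.0248,  1.4379, -0.015 ,  1.129 , -0.0565]), 'joint_vel': array([-0.0009, -0.0019, -0.0006,  0.0005, -0.0003,  0.0004, -0.0013]), 'effort': array([  0.0006, -76.5761,   2.2505, -28.5961,   0.0152,   0.0126,
        -0.0001]), 'tool_pos': array([0.1791, 0.6504, 0.2444]), 'orientation': array([[-0.9641,  0.2655, -0.0004],
       [ 0.2655,  0.9641, -0.0016],
       [-0.0001, -0.0016, -1.    ]]), 'ft_force': array([0.3823, 0.4684, 0.5515]), 'wrist_torque': array([ 0.0285, -0.0183,  0.0006]), 'grip_width': 0.9995447999760722}
{'K': array([[480.335 ,   0.    , 278.5034],
       [  0.    , 480.335 , 209.7073],
       [  0.    ,   0.    ,   1.    ]]), 'cam_to_world': array([[-0.7273, -0.6048,  0.3243,  0.0715],
       [-0.6862,  0.634 , -0.3566,  0.4746],
       [ 0.01  , -0.4819, -0.8761,  1.2591],
       [ 0.    ,  0.    ,  0.    ,  1.    ]])}
{'K': array([[426.954 ,   0.    , 275.3136],
       [  0.    , 426.954 , 210.7345],
       [  0.    ,   0.    ,   1.    ]]), 'cam_to_world': array([[-0.9798, -0.0612,  0.1904,  0.304 ],
       [-0.1998,  0.3398, -0.919 ,  0.98  ],
       [-0.0085, -0.9385, -0.3452,  0.4644],
       [ 0.    ,  0.    ,  0.    ,  1.    ]])}
{'K': array([[361.1127,   0.    , 281.6944],
       [  0.    , 361.1127, 210.2767],
       [  0.    ,   0.    ,   1.    ]]), 'T_tool_cam': array([[ 0.0004, -0.945 , -0.327 ,  0.0839],
       [ 1.    ,  0.0005, -0.0002, -0.0004],
       [ 0.0003, -0.327 ,  0.945 , -0.1288],
       [ 0.    ,  0.    ,  0.    ,  1.    ]])}
```

View pics/scene0.png

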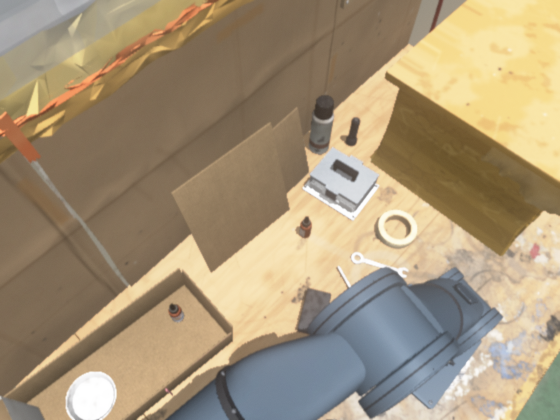

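View pics/side0.png

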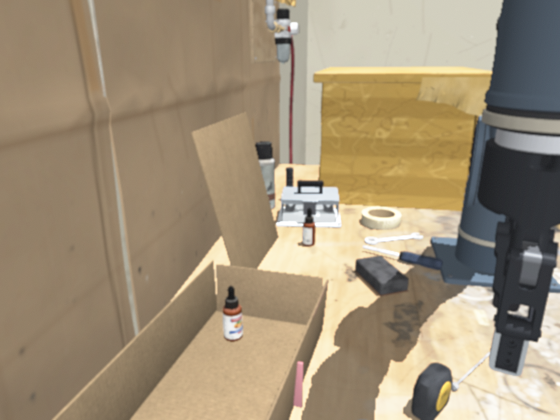

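Scene: the carrier with cover is near (342,183), bottle 3 near (305,228), and a tray bottle near (175,312). The side view shows the same tray bottle at (232,315). I can't see a second tray bottle yet because the arm may be hiding it.

```bash
cat > h.py <<'E'
from cell import r
import cv2,numpy as np
np.set_printoptions(precision=4,suppress=True)
def cal(n):
    c=r.get_calibration(n)
    if n!="wrist": return c["K"],c["cam_to_world"]
    s=r.state();T=np.eye(4);T[:3,:3]=s["orientation"];T[:3,3]=s["tool_pos"]
    return c["K"],T@c["T_tool_cam"]
def ray(n,u,v,KT=None):
    K,T=KT or cal(n);d=T[:3,:3]@np.linalg.solve(K,[u,v,1]);return T[:3,3],d/np.linalg.norm(d)
def atz(n,u,v,z,KT=None):
    o,d=ray(n,u,v,KT);return o+d*(z-o[2])/d[2]
def tri(*obs): # (name,u,v[,KT]) -> point, rms residual
    A=np.zeros((3,3));b=np.zeros(3);L=[ray(*o) for o in obs]
    for o,d in L:
        P=np.eye(3)-np.outer(d,d);A+=P;b+=P@o
    x=np.linalg.solve(A,b);return x,[float(np.linalg.norm((np.eye(3)-np.outer(d,d))@(x-o))) for o,d in L]
def proj(n,X,KT=None):
    K,T=KT or cal(n);p=K@(T[:3,:3].T@(np.atleast_2d(X)-T[:3,3]).T);return (p[:2]/p[2]).T
def snap(n,f):
    KT=cal(n);im=r.capture(n);cv2.imwrite("pics/"+f,im[:,:,::-1]);np.savez("pics/"+f+".npz",K=KT[0],T=KT[1]);return im,KT
def load(f):
    z=np.load("pics/"+f+".npz");return z["K"],z["T"]
E
python3 - <<'E'
from h import *
a=cv2.imread('pics/scene0.png');b=cv2.imread('pics/side0.png')
m=np.hstack([cv2.resize(a[140:260,275:405],None,fx=4,fy=4,interpolation=2)[:,:400*1+120],cv2.resize(b[170:260,270:350],None,fx=3.5,fy=3.5)[:280].repeat(1,0) if 0 else np.zeros((480,1,3),np.uint8)])
cv2.imwrite('pics/c1.png',m)
print(atz('scene',175,305,.1),atz('scene',305,220,.1),atz('scene',342,170,.1),tri(('scene',175,305),('side',232,292)),tri(('scene',305.5,219),('side',309,211)))
for w in [(-.1,.6),(.2,.6),(0,.8),(.3,.9)]: print(w,proj('scene',[*w,0]))
E
```

```text
[0.5012 0.3758 0.1   ] [ 0.4264 -0.0237  0.1   ] [ 0.4577 -0.2191  0.1   ] (array([0.5064, 0.3745, 0.0849]), [0.0004505854846401654, 0.00045058548464013915]) (array([ 0.4283, -0.031 ,  0.0902]), [0.002075125753508824, 0.002075125753508657])
(-0.1, 0.6) [[290.9615 588.1417]]
(0.2, 0.6) [[194.5877 475.4453]]
(0, 0.8) [[186.8282 636.4552]]
(0.3, 0.9) [[ 58.0011 555.5158]]
```

View pics/c1.png

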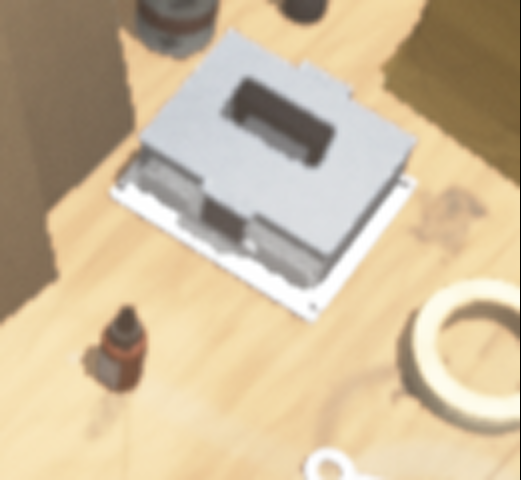

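```bash
python3 - <<'E'
from h import *
f=lambda u,v,z:atz('scene',275+(u-1.5)/4,140+(v-1.5)/4,z)
L=f(110,192,.008);B=f(312,320,.008);R=f(413,180,.008);print(L,B,R,np.linalg.norm(L-B),np.linalg.norm(B-R),(L+R)/2)
d=B-L;print(np.degrees(np.arctan2(d[1],d[0])))
d=R-B;print(np.degrees(np.arctan2(d[1],d[0])))
T=[f(232,30,.079),f(140,135,.079),f(328,255,.079),f(415,142,.079)]
print(np.array(T),np.mean(T,0),[np.linalg.norm(T[i]-T[i-1]) for i in range(4)])
d=T[2]-T[1];print(np.degrees(np.arctan2(d[1],d[0])))
print(f(285,112,.108), 'b3 top',f(124,308,.102),'foot',f(120,385,0))
E
```

```text
[ 0.5353 -0.1403  0.008 ] [ 0.3538 -0.1611  0.008 ] [ 0.3743 -0.309   0.008 ] 0.18260161377233303 0.14934237372624404 [ 0.4548 -0.2247  0.008 ]
-173.485125057704
-82.12686096015739
[[ 0.5382 -0.2759  0.079 ]
 [ 0.5257 -0.157   0.079 ]
 [ 0.3624 -0.1732  0.079 ]
 [ 0.3761 -0.2916  0.079 ]] [ 0.4506 -0.2244  0.079 ] [np.float64(0.16280675151775906), np.float64(0.11957806870897765), np.float64(0.16412720375545156), np.float64(0.11912428853675351)]
-174.31203027763797
[ 0.4522 -0.2284  0.108 ] b3 top [ 0.4315 -0.0318  0.102 ] foot [ 0.4231 -0.0272  0.    ]
```

```bash
python3 - <<'E'
from h import *
snap('wrist','w0.png')
print('boards',atz('scene',288,212,0),atz('scene',211,269,0)); print('tray corner',atz('scene',232,328,.1),atz('scene',182,272,.1),atz('side',326,282,.1),atz('side',218,265,.1))
E
```

```text
boards [ 0.5117 -0.0518 -0.    ] [0.5443 0.2301 0.    ]
tray corner [0.3576 0.3186 0.1   ] [0.5546 0.3063 0.1   ] [0.3503 0.338  0.1   ] [0.5511 0.3123 0.1   ]
```

View pics/w0.png

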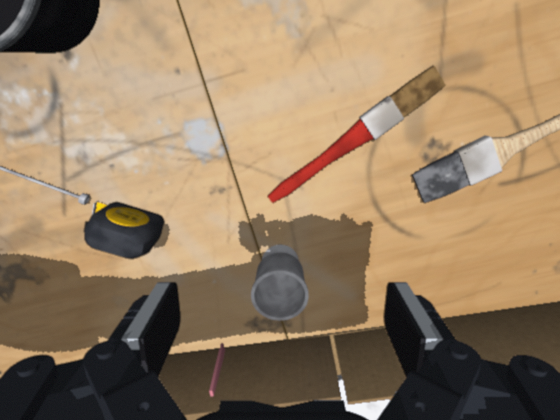

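Emit:
jog_arm(
  offset=[
    [0.0285, -0.047, 0.01],
    [0.057, -0.094, 0.02],
    [0.0855, -0.141, 0.02],
    [0.114, -0.188, 0.02],
    [0.1425, -0.235, 0.02],
    [0.171, -0.281, 0.02],
    [0.187, -0.331, 0.02],
    [0.203, -0.381, 0.02],
    [0.219, -0.431, 0.02],
    [0.235, -0.481, 0.02],
    [0.251, -0.531, 0.02],
    [0.253, -0.59, 0.02],
  ],
  spin=[2, 4, 6, 8, 10, 12, 14, 16, 18, 20, 22, 22],
  gripper=1,
)

```text
t: 1.65
tool_pos: [0.433, 0.0594, 0.2653]
orientation: [[-0.993, -0.116, 0.001], [-0.116, 0.993, 0.0], [-0.001, 0.0, -1.0]]
ft_force: [0.5, -1.0, -0.7]
grip_width: 0.998
```

Emit:
jog_arm(
  offset=[
    [0.003, -0.055, 0],
    [0.007, -0.11, 0],
    [0.01, -0.165, 0],
    [0.013, -0.22, 0],
    [0.013, -0.275, 0],
    [0.013, -0.286, 0],
    [0.013, -0.286, 0],
  ],
  spin=[0, 0, 0, 0, 0, 0, 0],
)

```text
t: 2.52
tool_pos: [0.445, -0.2254, 0.265]
orientation: [[-0.994, -0.113, -0.001], [-0.113, 0.994, 0.0], [0.001, 0.0, -1.0]]
ft_force: [-0.0, 1.3, -0.1]
grip_width: 1.0
```

```bash
python3 - <<'E'
from h import *
a,_=snap('wrist','w1.png'); b,_=snap('scene','s1.png'); print(r.state()['tool_pos'])
b=b[180:420,0:400]
cv2.imwrite('pics/c2.png',np.vstack([a,cv2.resize(b,(300,180))[:, :300] if 0 else np.zeros((0,560,3),np.uint8)])[:,:,::-1])
cv2.imwrite('pics/c3.png',cv2.resize(b,(800,480),interpolation=2)[:,:,::-1])
E
```

```text
[ 0.4454 -0.2237  0.2651]
```

View pics/w1.png

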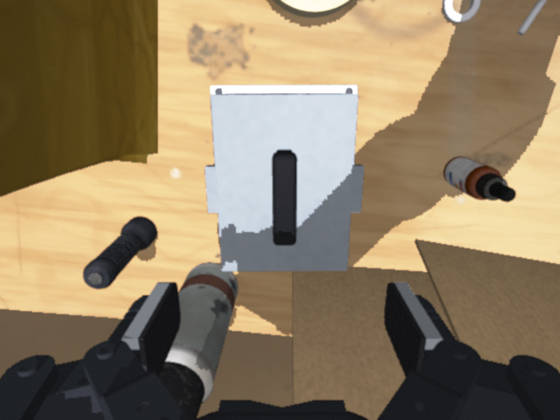

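View pics/c3.png

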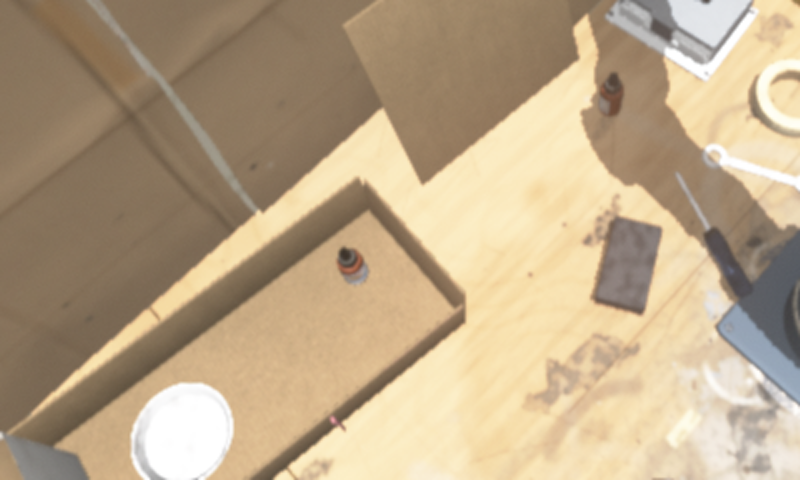

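Wrist view: the handle bar runs from (285,150) to (285,244) and bottle 3 is at about (475,180). The scene crop shows one bottle in the tray, so there are two bottles in all. I'll refine the handle position.

```bash
python3 - <<'E'
from h import *
K=load('w1.png')
p=[atz('wrist',u,v,.117,K) for u,v in((285,150),(285,244),(285,197))];print(np.array(p),np.linalg.norm(p[0]-p[1]))
q=[atz('wrist',u,v,.079,K) for u,v in((213,93),(356,93),(348,271),(221,271))];print(np.array(q),np.mean(q,0))
q=[atz('wrist',u,v,.008,K) for u,v in((210,87),(357,87))];print(np.array(q))
d=p[1]-p[0];print(np.degrees(np.arctan2(d[1],d[0])))
print('pad',*[atz('scene',u/2,180+v/2,0.02) for u,v in((615,215),(660,225),(640,312),(597,300))])
print('b3',atz('wrist',510,193,.102,K),atz('wrist',460,172,0.02,K))
E
```

```text
[[ 0.4077 -0.2277  0.117 ]
 [ 0.4859 -0.2185  0.117 ]
 [ 0.4451 -0.2233  0.117 ]] 0.07880293418316786
[[ 0.3738 -0.2915  0.079 ]
 [ 0.3603 -0.1736  0.079 ]
 [ 0.5247 -0.1515  0.079 ]
 [ 0.5388 -0.275   0.079 ]] [ 0.4494 -0.2229  0.079 ]
[[ 0.3711 -0.3074  0.008 ]
 [ 0.3542 -0.1597  0.008 ]]
6.709552720081191
pad [0.3086 0.0908 0.02  ] [0.2553 0.0596 0.02  ] [0.1982 0.1664 0.02  ] [0.2488 0.193  0.02  ]
b3 [ 0.4245 -0.035   0.102 ] [ 0.4258 -0.0385  0.02  ]
```

Emit:
jog_arm(
  offset=[
    [0.003, 0.002, -0.05],
    [0.003, 0.002, -0.1],
    [0.003, 0.002, -0.13],
    [0.003, 0.002, -0.15],
    [0.003, 0.002, -0.16],
    [0.003, 0.002, -0.16],
  ],
  spin=[0, 0, 0, 0, 0, 0],
)

```text
t: 3.38
tool_pos: [0.4484, -0.2223, 0.1052]
orientation: [[-0.993, -0.116, -0.0], [-0.116, 0.993, 0.001], [0.0, 0.001, -1.0]]
ft_force: [0.1, -0.2, 0.4]
grip_width: 0.996
```

Emit:
jog_arm(
  offset=[
    [0, 0, 0],
    [0, 0, 0],
    [0, 0, 0],
    [0, 0, 0],
    [0, 0, 0],
    [0, 0, 0],
  ],
  spin=[0, 0, 0, 0, 0, 0],
  gripper=0,
)

```text
t: 4.12
tool_pos: [0.4484, -0.2233, 0.1055]
orientation: [[-0.993, -0.115, 0.0], [-0.115, 0.993, -0.0], [-0.0, -0.0, -1.0]]
ft_force: [-0.8, 0.0, 4.8]
grip_width: 0.222
```

Emit:
jog_arm(
  offset=[
    [0, 0, 0.01],
    [0, 0, 0.03],
    [0, 0, 0.07],
    [0, 0, 0.1],
    [0, 0, 0.12],
    [0, 0, 0.12],
  ],
  spin=[0, 0, 0, 0, 0, 0],
)

```text
t: 4.88
tool_pos: [0.4487, -0.2235, 0.2266]
orientation: [[-0.993, -0.115, 0.002], [-0.115, 0.993, -0.001], [-0.002, -0.001, -1.0]]
ft_force: [-0.1, 0.4, -2.6]
grip_width: 0.219
```

Emit:
jog_arm(
  offset=[
    [-0.005, 0.02, 0.01],
    [-0.013, 0.06, 0.015],
    [-0.018, 0.1, 0.015],
    [-0.018, 0.145, 0.015],
    [-0.018, 0.19, 0.015],
    [-0.019, 0.235, 0.015],
    [-0.02, 0.28, 0.015],
    [-0.021, 0.325, 0.015],
    [-0.022, 0.365, 0.015],
    [-0.023, 0.395, 0.005],
    [-0.023, 0.408, 0],
    [-0.023, 0.408, 0],
  ],
  spin=[0, 0, 0, 0, 0, 0, 0, 0, 0, 0, 0, 0],
)

```text
t: 6.38
tool_pos: [0.4247, 0.1846, 0.2244]
orientation: [[-0.993, -0.116, -0.002], [-0.116, 0.993, -0.001], [0.002, -0.001, -1.0]]
ft_force: [-0.1, -0.9, -2.3]
grip_width: 0.221
```

Emit:
jog_arm(
  offset=[
    [0, 0, -0.04],
    [0, 0, -0.08],
    [0, 0, -0.11],
    [0, 0, -0.125],
    [0, 0, -0.135],
    [0, 0, -0.14],
    [0, 0, -0.143],
    [0, 0, -0.143],
  ],
  spin=[0, 0, 0, 0, 0, 0, 0, 0],
)

```text
t: 7.38
tool_pos: [0.4256, 0.1845, 0.0833]
orientation: [[-0.993, -0.114, 0.001], [-0.114, 0.993, 0.0], [-0.001, 0.0, -1.0]]
ft_force: [-2.0, -2.1, 6.5]
grip_width: 0.218
```

Emit:
jog_arm(
  offset=[
    [0, 0, 0],
    [0, 0, 0],
    [0, 0, 0],
    [0, 0, 0],
    [0, 0, 0.03],
    [0, 0, 0.08],
    [0, 0, 0.13],
    [0, 0, 0.18],
  ],
  spin=[0, 0, 0, 0, 0, 0, 0, 0],
  gripper=1,
)

```text
t: 8.38
tool_pos: [0.425, 0.1846, 0.264]
orientation: [[-0.993, -0.115, 0.0], [-0.115, 0.993, -0.0], [-0.0, -0.0, -1.0]]
ft_force: [0.4, 0.7, 0.8]
grip_width: 1.0
```

Emit:
jog_arm(
  offset=[
    [0.002, -0.05, 0],
    [0.005, -0.1, 0],
    [0.005, -0.15, 0],
    [0.005, -0.2, 0],
    [0.005, -0.25, 0],
    [0.005, -0.295, 0],
    [0.005, -0.295, 0],
  ],
  spin=[0, 0, 0, 0, 0, 0, 0],
)

```text
t: 9.25
tool_pos: [0.4297, -0.1136, 0.2624]
orientation: [[-0.994, -0.109, 0.0], [-0.109, 0.994, -0.001], [0.0, -0.001, -1.0]]
ft_force: [-0.6, 0.6, 0.5]
grip_width: 1.003
```

```bash
python3 - <<'E'
from h import *
snap('wrist','w2.png'); print(r.state()['tool_pos'])
E
```

```text
[ 0.4299 -0.1115  0.2622]
```

View pics/w2.png

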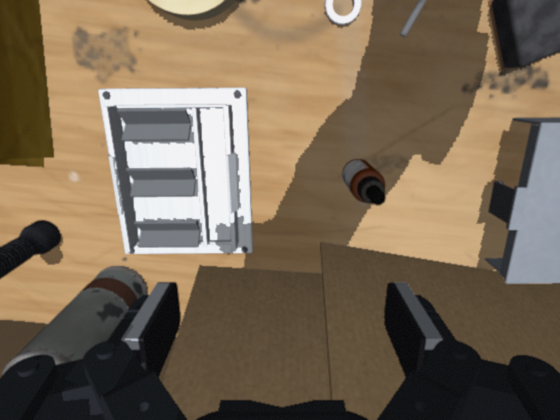

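Wrist view: cover off. The V's lie on the image-left side and the ridge is at column ~200, so carrier +y points to image right (world +y). Plate corners are about (100,90), (247,88), (252,254) and (126,256). Bottle 3's dropper tip is at (378,197).

```bash
python3 - <<'E'
from h import *
K=load('w2.png')
q=np.array([atz('wrist',u,v,.008,K) for u,v in((100,89),(247,88),(252,254),(126,256))]);print(q,q.mean(0))
print([np.linalg.norm(q[i]-q[i-1]) for i in range(4)])
print([np.degrees(np.arctan2(*(b-a)[1::-1])) for a,b in((q[0],q[3]),(q[1],q[2]),(q[0],q[1]),(q[3],q[2]))])
print('b3',atz('wrist',378,197,.102,K),atz('wrist',366,179,.07,K)); print(r.state()['joint_positions'])
c=q.mean(0)
for a in np.arange(5,9,.5):
  R=np.array([[np.cos(np.radians(a)),-np.sin(np.radians(a))],[np.sin(np.radians(a)),np.cos(np.radians(a))]])
  p=[(R@np.array(s)*1)+c[:2] for s in((-.092,-.075),(-.092,.075),(.092,.075),(.092,-.075))];print(a,np.linalg.norm(np.array(p)-q[:,:2]))
print(proj('scene',[[*p,.008] for p in q[:,:2]]))
E
```

```text
[[ 0.3696 -0.3051  0.008 ]
 [ 0.3525 -0.1581  0.008 ]
 [ 0.5356 -0.1378  0.008 ]
 [ 0.5545 -0.2848  0.008 ]] [ 0.4531 -0.2214  0.008 ]
[np.float64(0.18602536154278568), np.float64(0.14803361413350327), np.float64(0.18427337319911252), np.float64(0.14816789036586966)]
[np.float64(6.271746127837747), np.float64(6.306651481401737), np.float64(96.65330397277307), np.float64(97.3305139485273)]
b3 [ 0.4251 -0.0338  0.102 ] [ 0.4181 -0.0382  0.07  ]
[-0.092   0.2234  0.2988  1.9935 -0.0808  0.936   1.9303]
5.0 0.007057214641768824
5.5 0.005218692878947302
6.0 0.003638105118025771
6.5 0.0027943702383652846
7.0 0.003309570548083638
7.5 0.004761284061657584
8.0 0.0065541833111492824
8.5 0.008474325408117584
[[378.3063 186.3024]
 [352.3413 220.5601]
 [301.4807 188.0618]
 [328.0556 155.9159]]
```

Emit:
jog_arm(
  offset=[
    [-0.003, 0.04, 0],
    [-0.005, 0.077, 0],
    [-0.005, 0.077, -0.05],
    [-0.005, 0.077, -0.1],
    [-0.005, 0.077, -0.15],
    [-0.005, 0.077, -0.18],
    [-0.005, 0.077, -0.2],
    [-0.005, 0.077, -0.209],
    [-0.005, 0.077, -0.209],
  ],
  spin=[0, 0, 0, 0, 0, 0, 0, 0, 0],
)

```text
t: 10.42
tool_pos: [0.4251, -0.0326, 0.0532]
orientation: [[-0.993, -0.116, -0.001], [-0.116, 0.993, 0.0], [0.001, 0.0, -1.0]]
ft_force: [-0.6, -0.1, -0.0]
grip_width: 1.002
```

Emit:
jog_arm(
  offset=[
    [0, 0, 0],
    [0, 0, 0],
    [0, 0, 0],
    [0, 0, 0],
    [0, 0, 0],
    [0, 0, 0.01],
    [0, 0, 0.015],
    [0, 0, 0.015],
  ],
  spin=[0, 0, 0, 0, 0, 0, 0, 0],
  gripper=0,
)

```text
t: 11.42
tool_pos: [0.4256, -0.0332, 0.0688]
orientation: [[-0.993, -0.115, 0.001], [-0.115, 0.993, -0.0], [-0.001, -0.0, -1.0]]
ft_force: [-0.6, 0.1, -1.0]
grip_width: 0.354
```

Emit:
jog_arm(
  offset=[
    [0.012, -0.02, 0.002],
    [0.026, -0.042, 0.002],
    [0.026, -0.042, 0],
    [0.026, -0.042, -0.01],
    [0.026, -0.042, -0.0145],
    [0.026, -0.042, -0.0145],
  ],
  spin=[0, 0, 0, 0, 0, 0],
)

```text
t: 12.18
tool_pos: [0.4505, -0.074, 0.0537]
orientation: [[-0.993, -0.116, -0.001], [-0.116, 0.993, 0.001], [0.001, 0.001, -1.0]]
ft_force: [-1.6, 2.7, 7.5]
grip_width: 0.353
```

Emit:
jog_arm(
  offset=[
    [0, 0, 0],
    [0, 0, 0],
    [0, 0, 0],
    [0, 0, 0],
    [0, 0, 0],
    [0, 0, 0],
  ],
  spin=[0, 0, 0, 0, 0, 0],
  gripper=1,
)

```text
t: 12.92
tool_pos: [0.4513, -0.0753, 0.0538]
orientation: [[-0.993, -0.115, 0.0], [-0.115, 0.993, -0.0], [-0.0, -0.0, -1.0]]
ft_force: [-0.2, -0.3, -0.1]
grip_width: 1.001
```

```bash
python3 - <<'E'
from h import *
snap('scene','s2.png');snap('side','d2.png')
a=cv2.imread('pics/s2.png')[130:290,230:430];b=cv2.imread('pics/d2.png')[150:310,230:430]
cv2.imwrite('pics/c4.png',np.hstack([cv2.resize(x,(400,320),interpolation=2) for x in(a,b)]))
E
```

```text
(no output)
```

View pics/c4.png

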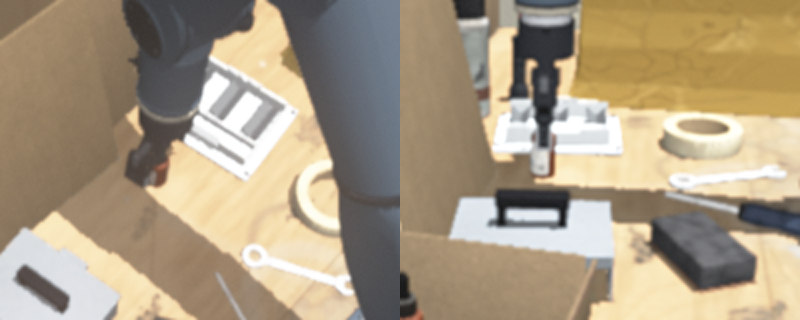

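Emit:
jog_arm(
  offset=[
    [-0.001, 0.012, 0],
    [-0.003, 0.024, 0],
    [-0.0035, 0.03, 0],
    [-0.004, 0.036, 0],
    [-0.005, 0.042, 0],
    [-0.0055, 0.048, 0],
    [-0.006, 0.054, 0],
    [-0.007, 0.06, 0],
    [-0.0075, 0.066, 0],
    [-0.008, 0.072, 0],
    [-0.009, 0.078, 0],
    [-0.009, 0.078, 0],
  ],
  spin=[0, 0, 0, 0, 0, 0, 0, 0, 0, 0, 0, 0],
)

```text
t: 14.52
tool_pos: [0.4422, 0.0033, 0.0538]
orientation: [[-0.993, -0.116, -0.0], [-0.116, 0.993, 0.0], [0.0, 0.0, -1.0]]
ft_force: [0.2, 1.3, 0.1]
grip_width: 0.999
```

```bash
python3 - <<'E'
from h import *
snap('wrist','w3.png');snap('side','d3.png')
a=cv2.imread('pics/w3.png');b=cv2.imread('pics/d3.png')[140:240,270:350]
cv2.imwrite('pics/c5.png',np.hstack([a[:400,150:],cv2.resize(b,(320,400),interpolation=2)]))
E
```

```text
(no output)
```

View pics/c5.png

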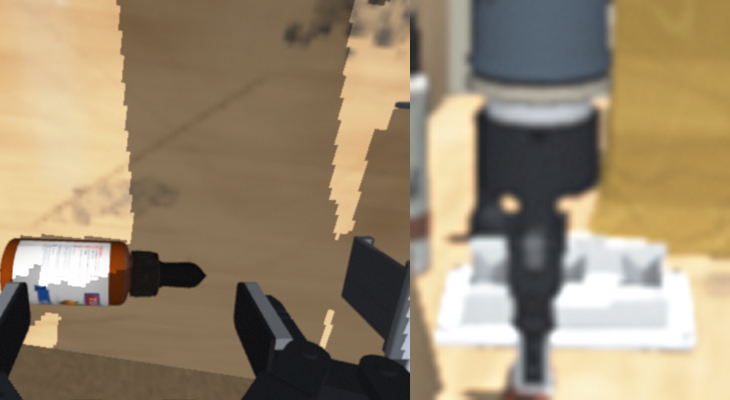

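The bottle lies down cleanly with its dropper toward +y. In the full wrist frame the foot is at (152,268) and the tip at (355,274).

```bash
python3 - <<'E'
from h import *
K=load('w3.png')
p=[atz('wrist',u,v,.016,K) for u,v in((152,270),(280,272),(355,274))];print(np.array(p),np.linalg.norm(p[0]-p[2]),np.linalg.norm(p[0]-p[1]))
d=p[2]-p[0];print(np.degrees(np.arctan2(d[1],d[0])), p[0]+d*.5)
E
```

```text
[[ 0.4562 -0.0632  0.016 ]
 [ 0.4497  0.0027  0.016 ]
 [ 0.4463  0.0416  0.016 ]] 0.10528550954251448 0.06628526891660043
95.40882522210619 [ 0.4513 -0.0108  0.016 ]
```

Emit:
jog_arm(
  offset=[
    [0, 0, 0.03],
    [0, -0.01, 0.08],
    [0, -0.02, 0.12],
    [0, -0.03, 0.12],
    [0, -0.03, 0.12],
    [0, -0.03, 0.12],
    [0, -0.03, 0.12],
    [0, -0.03, 0.12],
    [0, -0.03, 0.12],
    [0, -0.03, 0.12],
    [0, -0.03, 0.12],
    [0, -0.03, 0.12],
  ],
  spin=[0, 0, -10, -20, -30, -40, -50, -60, -70, -80, -90, -90],
  gripper=0.6,
)

```text
t: 16.12
tool_pos: [0.4421, -0.0274, 0.1737]
orientation: [[-0.116, 0.993, -0.0], [0.993, 0.116, -0.0], [-0.0, -0.0, -1.0]]
ft_force: [0.9, 0.5, -0.1]
grip_width: 0.601
```

```bash
python3 - <<'E'
from h import *
snap('wrist','w4.png');s=r.state();print(s['tool_pos'],s['orientation'],s['joint_positions'])
E
```

```text
[ 0.4421 -0.0273  0.1737] [[-0.1185  0.993  -0.0003]
 [ 0.993   0.1185 -0.0004]
 [-0.0003 -0.0004 -1.    ]] [-0.5658  0.4189  0.7336  2.1344 -0.4187  0.7327  0.5615]
```

View pics/w4.png

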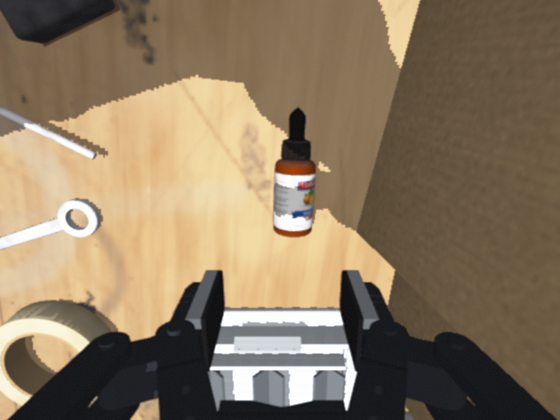

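```bash
python3 - <<'E'
from h import *
K=load('w4.png')
im=cv2.imread('pics/w4.png')
p=[atz('wrist',u,v,.016,K) for u,v in((293.5,236),(294.5,160),(298,108))];print(np.array(p),np.linalg.norm(p[0]-p[2]),np.linalg.norm(p[0]-p[1]))
d=p[2]-p[0];print(np.degrees(np.arctan2(d[1],d[0])), p[0]+d*.5)
print([atz('wrist',u,200,.02,K) for u in (274,315)])
E
```

```text
[[ 0.4569 -0.0648  0.016 ]
 [ 0.4493  0.0009  0.016 ]
 [ 0.4469  0.041   0.016 ]] 0.10621393757753768 0.0660526827034343
95.42226704509724 [ 0.4519 -0.0119  0.016 ]
[array([ 0.4366, -0.0332,  0.02  ]), array([ 0.47  , -0.0293,  0.02  ])]
```

Emit:
jog_arm(
  offset=[
    [0.01, 0.0085, -0.04],
    [0.0105, 0.0085, -0.08],
    [0.0105, 0.0085, -0.12],
    [0.0105, 0.0085, -0.145],
    [0.0105, 0.0085, -0.156],
    [0.0105, 0.0085, -0.156],
  ],
  spin=[0, 0, 0, 0, 0, 0],
)

```text
t: 16.92
tool_pos: [0.4527, -0.0189, 0.0177]
orientation: [[-0.116, 0.993, -0.001], [0.993, 0.116, 0.0], [0.0, -0.0, -1.0]]
ft_force: [-0.0, -1.1, 1.1]
grip_width: 0.604
```

Emit:
jog_arm(
  offset=[
    [0, 0, 0],
    [0, 0, 0],
    [0, 0, 0],
    [0, 0, 0],
    [0, 0, 0],
    [0, 0, 0.03],
    [0, 0, 0.08],
    [0, 0, 0.1],
    [0, 0, 0.1],
  ],
  spin=[0, 0, 0, 0, 0, 0, 0, 0, 0],
  gripper=0,
)

```text
t: 18.05
tool_pos: [0.4537, -0.0183, 0.1195]
orientation: [[-0.116, 0.993, 0.004], [0.993, 0.116, 0.001], [0.0, 0.004, -1.0]]
ft_force: [0.3, 0.8, -0.9]
grip_width: 0.354
```

```bash
python3 - <<'E'
from h import *
snap('wrist','w5.png');snap('side','d5.png');s=r.state();print(s['tool_pos'],s['orientation'][:,1])
a=cv2.imread('pics/w5.png');b=cv2.imread('pics/d5.png')[140:260,250:370]
cv2.imwrite('pics/c6.png',np.hstack([a[:400,120:480],cv2.resize(b,(400,400),interpolation=2)]))
E
```

```text
[ 0.4527 -0.0182  0.1178] [0.9933 0.116  0.0006]
```

View pics/c6.png

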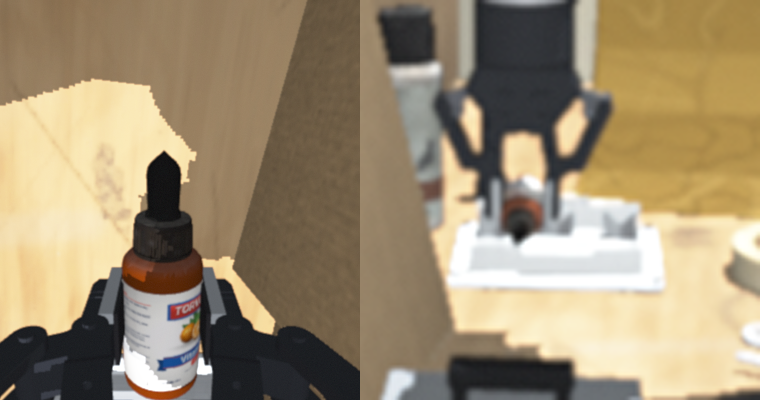

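```bash
python3 - <<'E'
from h import *
K=load('w5.png');s=r.state();t=s['tool_pos'];z=t[2]-.002
a=np.radians(96.6)
ax=np.array([np.cos(a),np.sin(a),0])
for d in (-.045,.025,.032,.057): print(d,proj('wrist',t+ax*d+[0,0,-.002],K))
print('tip',atz('wrist',284,155,z,K)-t)
c=np.array([.4535,-.2225,0]);R=np.array([[np.sin(a),np.cos(a),0],[-np.cos(a),np.sin(a),0],[0,0,1]])
for x in(-.058,0,.058): print(c+R@[x,0,.04], 'TCP target', c+R@[x,-.006,.042])
E
```

```text
-0.045 [[278.6573 379.1219]]
0.025 [[278.4804 240.4663]]
0.032 [[278.4595 224.1453]]
0.057 [[278.3793 161.304 ]]
tip [-0.0048  0.0592 -0.002 ]
[ 0.3959 -0.2292  0.04  ] TCP target [ 0.3966 -0.2351  0.042 ]
[ 0.4535 -0.2225  0.04  ] TCP target [ 0.4542 -0.2285  0.042 ]
[ 0.5111 -0.2158  0.04  ] TCP target [ 0.5118 -0.2218  0.042 ]
```

Emit:
jog_arm(
  offset=[
    [-0.014, -0.045, 0],
    [-0.028, -0.09, 0],
    [-0.042, -0.14, 0],
    [-0.05, -0.19, 0],
    [-0.056, -0.219, 0],
    [-0.056, -0.219, -0.03],
    [-0.056, -0.219, -0.05],
    [-0.056, -0.219, -0.06],
    [-0.056, -0.219, -0.067],
    [-0.056, -0.219, -0.071],
    [-0.056, -0.219, -0.073],
    [-0.056, -0.219, -0.073],
  ],
  spin=[0, 0, 0, 0, 0, 0, 0, 0, 0, 0, 0, 0],
)

```text
t: 19.65
tool_pos: [0.3966, -0.2378, 0.0451]
orientation: [[-0.115, 0.993, 0.0], [0.993, 0.115, -0.0], [-0.0, 0.0, -1.0]]
ft_force: [-1.5, -0.9, -0.3]
grip_width: 0.356
```

Emit:
jog_arm(
  offset=[
    [0, 0, -0.001],
    [0, 0, -0.0025],
    [0, 0, -0.0025],
  ],
  spin=[0, 0, 0],
)

```text
t: 20.02
tool_pos: [0.3955, -0.2381, 0.0434]
orientation: [[-0.114, 0.994, -0.0], [0.994, 0.114, 0.0], [0.0, -0.0, -1.0]]
ft_force: [-9.5, -0.6, 22.2]
grip_width: 0.357
```

Emit:
jog_arm(
  offset=[
    [0, 0, 0],
    [0, 0, 0],
    [0, 0, 0],
    [0, 0, 0],
    [0, 0, 0.04],
    [0, 0.0, 0.09],
    [0, 0.0, 0.13],
    [0, 0.0, 0.13],
  ],
  spin=[0, 0, 0, 0, 0, 0, 0, 0],
  gripper=0.55,
)

```text
t: 21.02
tool_pos: [0.398, -0.2384, 0.1746]
orientation: [[-0.115, 0.993, 0.004], [0.993, 0.115, -0.002], [-0.002, 0.004, -1.0]]
ft_force: [0.7, 0.8, -0.1]
grip_width: 0.551
```

```bash
python3 - <<'E'
from h import *
snap('wrist','w6.png');snap('side','d6.png');s=r.state();print(s['tool_pos'],s['orientation'][:,1],s['joint_positions'])
a=cv2.imread('pics/w6.png');b=cv2.imread('pics/d6.png')[160:260,260:360]
cv2.imwrite('pics/c7.png',np.hstack([a[:,80:480],cv2.resize(b,(400,420),interpolation=2)]))
E
```

```text
[ 0.3969 -0.2373  0.1722] [0.9933 0.1157 0.0005] [-0.0507  0.4407  0.6971  2.0919 -0.4159  0.7465  1.0268]
```

View pics/c7.png

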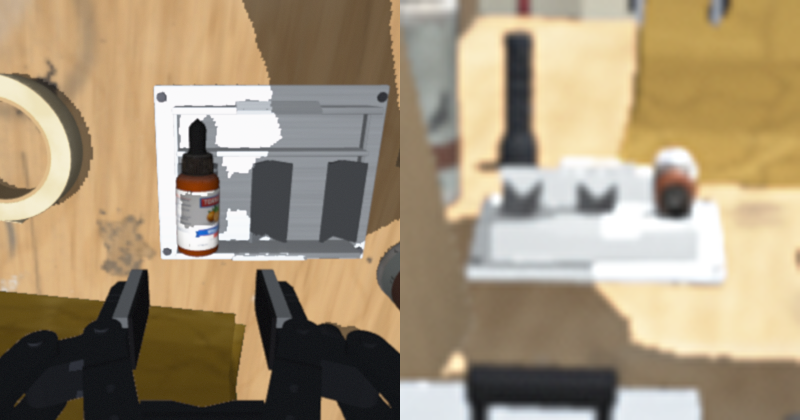

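```bash
python3 - <<'E'
from h import *
K=load('w6.png')
q=np.array([atz('wrist',u,v,.008,K) for u,v in((234,87),(470,86),(444,258),(238,260))]);print(q,q.mean(0),[np.linalg.norm(q[i]-q[i-1]) for i in range(4)])
print([np.degrees(np.arctan2(*(b-a)[1::-1])) for a,b in((q[0],q[1]),(q[3],q[2]))])
print('foot',atz('wrist',278,253,.04,K),'tip',atz('wrist',277.5,119,.04,K))
print('tray b',tri(('scene',175,305),('side',232,289)),atz('scene',175.5,304,.106),atz('scene',177,319,.004))
print('tin',atz('scene',319,151,0))
E
```

```text
[[ 0.3528 -0.1609  0.008 ]
 [ 0.5343 -0.139   0.008 ]
 [ 0.5531 -0.2857  0.008 ]
 [ 0.3673 -0.309   0.008 ]] [ 0.4519 -0.2237  0.008 ] [np.float64(0.14883418042174984), np.float64(0.18274569212239763), np.float64(0.14792634526258952), np.float64(0.1873339783918561)]
[np.float64(6.879409871499541), np.float64(7.146400800372823)]
foot [ 0.401  -0.2824  0.04  ] tip [ 0.3889 -0.1781  0.04  ]
tray b (array([0.5051, 0.3751, 0.0908]), [0.0004154250551322017, 0.0004154250551321526]) [0.5    0.3738 0.106 ] [0.504 0.389 0.004]
tin [ 0.5912 -0.2841  0.    ]
```

Emit:
jog_arm(
  offset=[
    [0.01, 0.03, 0.04],
    [0.025, 0.08, 0.08],
    [0.035, 0.135, 0.087],
    [0.037, 0.19, 0.087],
    [0.037, 0.245, 0.087],
    [0.037, 0.3, 0.087],
    [0.037, 0.355, 0.087],
    [0.037, 0.41, 0.087],
    [0.037, 0.465, 0.087],
    [0.045, 0.52, 0.087],
    [0.058, 0.57, 0.087],
    [0.07, 0.598, 0.087],
  ],
  spin=[0, 10, 20, 30, 40, 50, 60, 70, 80, 90, 90, 90],
  gripper=0.6,
)

```text
t: 22.62
tool_pos: [0.4658, 0.3631, 0.257]
orientation: [[-0.993, -0.118, -0.003], [-0.118, 0.993, -0.001], [0.003, -0.0, -1.0]]
ft_force: [-0.2, 0.6, -0.2]
grip_width: 0.602
```

Emit:
jog_arm(
  offset=[
    [0, 0, 0],
    [0, 0, 0],
  ],
  spin=[0, 0],
)

```text
t: 22.88
tool_pos: [0.4664, 0.359, 0.2579]
orientation: [[-0.993, -0.114, -0.002], [-0.114, 0.993, -0.002], [0.002, -0.002, -1.0]]
ft_force: [-0.4, 0.3, 0.0]
grip_width: 0.6
```

```bash
python3 - <<'E'
from h import *
snap('wrist','w7.png');s=r.state();print(s['tool_pos'],s['orientation'][:,1],s['joint_positions'])
E
```

```text
[0.4665 0.3588 0.2584] [-0.1136  0.9935 -0.0013] [-0.9194  0.4486  0.2807  1.6608 -0.1384  1.0538  1.0883]
```

View pics/w7.png

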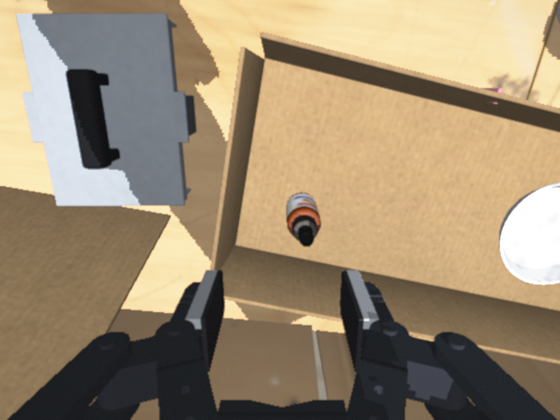

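The tray holds just this one bottle (plus a white cup). Its dropper tip is at (306,240).

```bash
python3 - <<'E'
from h import *
K=load('w7.png')
for p in((306,241,.106),(303,217,.078),(301,204,.04),(248,50,.1),(222,296,.1)): print(p,atz('wrist',*p,K))
E
```

```text
(306, 241, 0.106) [0.504  0.3832 0.106 ]
(303, 217, 0.078) [0.4928 0.3807 0.078 ]
(301, 204, 0.04) [0.4926 0.3807 0.04  ]
(248, 50, 0.1) [0.3611 0.3213 0.1   ]
(222, 296, 0.1) [0.5697 0.3151 0.1   ]
```

Emit:
jog_arm(
  offset=[
    [0.02, 0.015, 0],
    [0.0355, 0.02, -0.01],
    [0.0355, 0.02, -0.06],
    [0.0355, 0.02, -0.11],
    [0.0355, 0.02, -0.15],
    [0.0355, 0.02, -0.18],
    [0.0355, 0.02, -0.195],
    [0.0355, 0.02, -0.201],
    [0.0355, 0.02, -0.201],
  ],
  spin=[0, 0, 0, 0, 0, 0, 0, 0, 0],
)

```text
t: 24.05
tool_pos: [0.5026, 0.3802, 0.0588]
orientation: [[-0.993, -0.115, 0.001], [-0.115, 0.993, 0.0], [-0.001, 0.0, -1.0]]
ft_force: [-0.3, 0.7, -0.1]
grip_width: 0.597
```

Emit:
jog_arm(
  offset=[
    [0, 0, 0],
    [0, 0, 0],
    [0, 0, 0],
    [0, 0, 0],
    [0, 0, 0],
    [0, 0, 0.03],
    [0, 0, 0.08],
    [0, 0, 0.13],
    [0, 0, 0.18],
    [0, 0, 0.19],
    [0, 0, 0.19],
  ],
  spin=[0, 0, 0, 0, 0, 0, 0, 0, 0, 0, 0],
  gripper=0,
)

```text
t: 25.42
tool_pos: [0.5022, 0.3803, 0.2487]
orientation: [[-0.993, -0.115, 0.001], [-0.115, 0.993, 0.001], [-0.001, 0.001, -1.0]]
ft_force: [1.0, 0.5, -0.4]
grip_width: 0.351
```

Emit:
jog_arm(
  offset=[
    [-0.02, -0.03, 0],
    [-0.045, -0.07, 0],
    [-0.065, -0.12, 0],
    [-0.068, -0.17, 0],
    [-0.068, -0.22, 0],
    [-0.068, -0.27, 0],
    [-0.068, -0.32, 0],
    [-0.066, -0.37, 0],
    [-0.06, -0.42, 0],
    [-0.052, -0.455, -0.02],
    [-0.05, -0.455, -0.07],
    [-0.05, -0.455, -0.12],
  ],
  spin=[0, 0, 0, 0, 0, 0, 0, 0, 0, 0, 0, 0],
)

```text
t: 26.92
tool_pos: [0.4514, -0.0751, 0.1259]
orientation: [[-0.993, -0.114, -0.001], [-0.114, 0.993, -0.001], [0.001, -0.0, -1.0]]
ft_force: [1.2, 1.5, -1.1]
grip_width: 0.35
```

Emit:
jog_arm(
  offset=[
    [0, 0, -0.035],
    [0, 0, -0.06],
    [0, 0, -0.07],
    [0, 0, -0.074],
    [0, 0, -0.074],
  ],
  spin=[0, 0, 0, 0, 0],
)

```text
t: 27.55
tool_pos: [0.4515, -0.0742, 0.0549]
orientation: [[-0.993, -0.115, -0.001], [-0.115, 0.993, 0.001], [0.001, 0.001, -1.0]]
ft_force: [-4.6, 2.4, 10.9]
grip_width: 0.354
```

Contact with the bench. I'll release and topple it the same way as the first.

Emit:
jog_arm(
  offset=[
    [0, 0, 0],
    [0, 0, 0],
    [0, 0, 0],
    [0, 0, 0],
    [0, 0, 0],
    [0, 0, 0],
  ],
  spin=[0, 0, 0, 0, 0, 0],
  gripper=1,
)

```text
t: 28.3
tool_pos: [0.4523, -0.0748, 0.0543]
orientation: [[-0.993, -0.115, -0.0], [-0.115, 0.993, -0.0], [0.0, -0.0, -1.0]]
ft_force: [-0.0, -0.1, -0.2]
grip_width: 0.998
```

Emit:
jog_arm(
  offset=[
    [-0.001, 0.012, 0],
    [-0.003, 0.024, 0],
    [-0.0035, 0.03, 0],
    [-0.004, 0.036, 0],
    [-0.005, 0.042, 0],
    [-0.0055, 0.048, 0],
    [-0.006, 0.054, 0],
    [-0.007, 0.06, 0],
    [-0.0075, 0.066, 0],
    [-0.008, 0.072, 0],
    [-0.009, 0.078, 0],
    [-0.009, 0.078, 0],
  ],
  spin=[0, 0, 0, 0, 0, 0, 0, 0, 0, 0, 0, 0],
)

```text
t: 29.8
tool_pos: [0.4432, 0.0038, 0.0543]
orientation: [[-0.993, -0.116, -0.0], [-0.116, 0.993, 0.0], [0.0, 0.0, -1.0]]
ft_force: [-0.0, 0.2, 0.1]
grip_width: 0.999
```

Emit:
jog_arm(
  offset=[
    [0, 0, 0.03],
    [0, -0.01, 0.08],
    [0, -0.02, 0.12],
    [0, -0.03, 0.12],
    [0, -0.03, 0.12],
    [0, -0.03, 0.12],
    [0, -0.03, 0.12],
    [0, -0.03, 0.12],
    [0, -0.03, 0.12],
    [0, -0.03, 0.12],
    [0, -0.03, 0.12],
    [0, -0.03, 0.12],
  ],
  spin=[0, 0, -10, -20, -30, -40, -50, -60, -70, -80, -90, -90],
  gripper=0.6,
)

```text
t: 31.3
tool_pos: [0.4431, -0.0268, 0.1741]
orientation: [[-0.116, 0.993, -0.0], [0.993, 0.116, -0.001], [-0.001, -0.001, -1.0]]
ft_force: [0.7, -0.2, 0.2]
grip_width: 0.6
```

```bash
python3 - <<'E'
from h import *
im,K=snap('wrist','w8.png');s=r.state();print(s['tool_pos'],s['orientation'][:,1],s['joint_positions'])
snap('side','d8.png')
a=cv2.imread('pics/w8.png');b=cv2.imread('pics/d8.png')[150:350,250:400]
cv2.imwrite('pics/c8.png',np.hstack([a[:,60:480],cv2.resize(b,(315,420),interpolation=2)]))
E
```

```text
[ 0.4432 -0.0268  0.1742] [ 0.993   0.1185 -0.0004] [-0.6814  0.4856  0.935   2.1345 -0.5587  0.7857  0.7289]
```

View pics/c8.png

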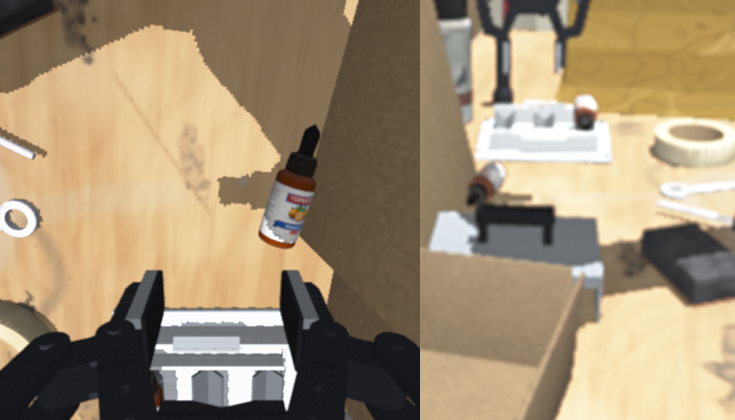

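The second bottle is lying down but rolled toward the board: foot centre near (338,242), tip (374,126).

```bash
python3 - <<'E'
from h import *
K=load('w8.png')
p=[atz('wrist',u,v,.016,K) for u,v in((338,243),(356,168),(374,126))];print(np.array(p),np.linalg.norm(p[0]-p[2]),np.linalg.norm(p[0]-p[1]))
d=p[2]-p[0];print(np.degrees(np.arctan2(d[1],d[0])),p[0]+d/np.linalg.norm(d)*.045)
print(atz('wrist',60+330,243,0,K),atz('wrist',60+297,243,0,K),atz('scene',288,212,0))
# motion check
import time
im=r.capture('wrist');print('shift',cv2.phaseCorrelate(cv2.cvtColor(im,6)[100:260,300:400].astype('f4').copy(),cv2.cvtColor(cv2.imread('pics/w8.png'),6)[100:260,300:400].astype('f4').copy()))
E
```

```text
[[ 0.4972 -0.0665  0.016 ]
 [ 0.5006  0.0006  0.016 ]
 [ 0.5084  0.0349  0.016 ]] 0.10206928508408646 0.06716485483183961
83.69292267407249 [ 0.5021 -0.0218  0.016 ]
[ 0.548  -0.0678  0.    ] [ 0.518  -0.0714  0.    ] [ 0.5117 -0.0518 -0.    ]
shift ((0.23651373376545592, -0.30024468006618577), 0.9467922914028167)
```

The bottle rests against the board, so the far finger has no room. I'll roll it back: far finger of the fully open gripper on its crest, press lightly, and draw it toward the robot.

Emit:
jog_arm(
  offset=[
    [0, 0, 0],
    [0, 0, 0],
    [0.01, 0.003, -0.02],
    [0.018, 0.006, -0.06],
    [0.018, 0.006, -0.1],
    [0.018, 0.006, -0.118],
    [0.018, 0.006, -0.122],
    [0.018, 0.006, -0.122],
  ],
  spin=[-7, -13, -13, -13, -13, -13, -13, -13],
  gripper=1,
)

```text
t: 32.45
tool_pos: [0.4615, -0.0209, 0.0527]
orientation: [[0.111, 0.994, 0.0], [0.994, -0.111, 0.0], [0.0, 0.0, -1.0]]
ft_force: [0.4, -0.1, 0.3]
grip_width: 0.996
```

Emit:
jog_arm(
  offset=[
    [0, 0, -0.003],
    [0, 0, -0.005],
    [0, 0, -0.005],
  ],
  spin=[0, 0, 0],
)

```text
t: 32.83
tool_pos: [0.4613, -0.0206, 0.0474]
orientation: [[0.111, 0.994, 0.0], [0.994, -0.111, 0.0], [0.0, 0.0, -1.0]]
ft_force: [0.3, 0.1, -0.2]
grip_width: 0.997
```

Emit:
jog_arm(
  offset=[
    [0, 0, -0.0015],
    [0, 0, -0.0025],
    [0, 0, -0.0025],
  ],
  spin=[0, 0, 0],
)

```text
t: 33.2
tool_pos: [0.4612, -0.0207, 0.0447]
orientation: [[0.112, 0.994, -0.0], [0.994, -0.112, -0.0], [-0.0, -0.0, -1.0]]
ft_force: [1.3, 0.8, 0.3]
grip_width: 1.0
```

Emit:
jog_arm(
  offset=[
    [0, 0, -0.002],
    [0, 0, -0.003],
    [0, 0, -0.003],
  ],
  spin=[0, 0, 0],
)

```text
t: 33.58
tool_pos: [0.4612, -0.0208, 0.0417]
orientation: [[0.112, 0.994, -0.0], [0.994, -0.112, 0.0], [-0.0, -0.0, -1.0]]
ft_force: [0.2, 0.6, -0.2]
grip_width: 0.999
```

Emit:
jog_arm(
  offset=[
    [0, 0, -0.002],
    [0, 0, -0.003],
    [0, 0, -0.003],
  ],
  spin=[0, 0, 0],
)

```text
t: 33.95
tool_pos: [0.4611, -0.0207, 0.0387]
orientation: [[0.112, 0.994, -0.0], [0.994, -0.112, 0.0], [0.0, -0.0, -1.0]]
ft_force: [-0.0, 0.2, -0.2]
grip_width: 1.002
```

Emit:
jog_arm(
  offset=[
    [0, 0, -0.002],
    [0, 0, -0.004],
    [0, 0, -0.004],
  ],
  spin=[0, 0, 0],
)

```text
t: 34.33
tool_pos: [0.4602, -0.0205, 0.0344]
orientation: [[0.111, 0.994, -0.002], [0.994, -0.111, 0.0], [0.0, -0.002, -1.0]]
ft_force: [-5.5, 0.2, -0.1]
grip_width: 0.998
```

Emit:
jog_arm(
  offset=[
    [0, 0, -0.001],
    [0, 0, -0.002],
    [0, 0, -0.002],
  ],
  spin=[0, 0, 0],
)

```text
t: 34.7
tool_pos: [0.4599, -0.0206, 0.0327]
orientation: [[0.112, 0.994, -0.002], [0.994, -0.112, 0.001], [0.0, -0.002, -1.0]]
ft_force: [-8.3, 0.2, 6.8]
grip_width: 1.001
```

Emit:
jog_arm(
  offset=[
    [-0.003, 0, 0],
    [-0.006, 0.0005, 0],
    [-0.01, 0.001, 0],
    [-0.014, 0.0015, 0],
    [-0.018, 0.002, 0],
    [-0.022, 0.0025, 0],
    [-0.026, 0.003, 0],
    [-0.03, 0.003, 0],
    [-0.03, 0.003, 0],
  ],
  spin=[0, 0, 0, 0, 0, 0, 0, 0, 0],
)

```text
t: 35.83
tool_pos: [0.4309, -0.0177, 0.0328]
orientation: [[0.112, 0.994, -0.0], [0.994, -0.112, 0.0], [0.0, -0.0, -1.0]]
ft_force: [0.5, 0.1, 0.3]
grip_width: 1.002
```

```bash
python3 - <<'E'
from h import *
im,K=snap('wrist','w9.png');s=r.state();print(s['tool_pos'],s['ft_force'])
hsv=cv2.cvtColor(im,cv2.COLOR_RGB2HSV)
a=cv2.imread('pics/w8.png');cv2.imwrite('pics/c9.png',im[:,:,::-1])
E
```

```text
[ 0.4312 -0.0177  0.0328] [0.3478 0.4437 0.1799]
```

View pics/c9.png

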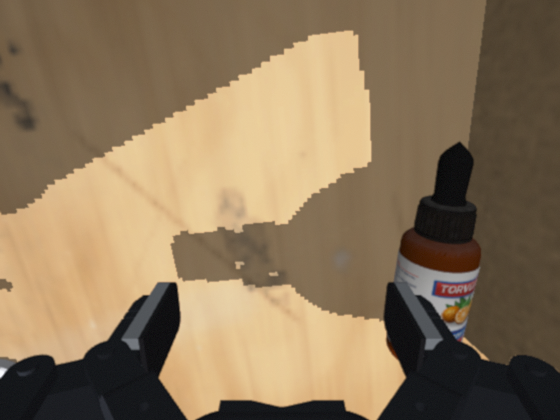

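Wrist view: the tip is at (458,144), the neck–body junction is near (441,238), and the body edges at row 270 are at columns 398 and 479. The finger is now on or in front of the crest. I'll compute how far it rolled.

```bash
python3 - <<'E'
from h import *
K=load('w9.png')
p=[atz('wrist',u,v,.016,K) for u,v in((458,146),(447,205),(438,270))];print(np.array(p))
d=p[0]-p[2];print(np.degrees(np.arctan2(d[1],d[0])),np.linalg.norm(d))
u=d/np.linalg.norm(d);print('foot',p[0]-.102*u,'45',p[0]-.057*u)
print(atz('wrist',398,270,.018,K),atz('wrist',479,270,.018,K), 'board edge',atz('wrist',485,0,0,K),atz('wrist',470,140,0,K))
E
```

```text
[[ 0.5085  0.0348  0.016 ]
 [ 0.5051  0.0101  0.016 ]
 [ 0.5022 -0.0208  0.016 ]]
83.49078352435804 0.055948608289706506
foot [ 0.497  -0.0666  0.016 ] 45 [ 0.5021 -0.0218  0.016 ]
[ 0.4836 -0.0176  0.018 ] [ 0.5195 -0.0216  0.018 ] board edge [0.5238 0.0883 0.    ] [0.5212 0.0335 0.    ]
```

Emit:
jog_arm(
  offset=[
    [0, 0, 0.012],
    [0.012, -0.001, 0.015],
    [0.0275, -0.004, 0.015],
    [0.0275, -0.004, 0.01],
    [0.0275, -0.004, 0.002],
    [0.0275, -0.004, 0.0],
    [0.0275, -0.004, 0.0],
  ],
  spin=[0, 0, 0, 0, 0, 0, 0],
)

```text
t: 36.75
tool_pos: [0.4586, -0.0217, 0.0327]
orientation: [[0.112, 0.994, 0.0], [0.994, -0.112, 0.001], [0.001, -0.0, -1.0]]
ft_force: [1.1, 1.0, 3.5]
grip_width: 0.997
```

Emit:
jog_arm(
  offset=[
    [0, 0, -0.001],
    [0, 0, -0.0015],
    [0, 0, -0.0015],
  ],
  spin=[0, 0, 0],
)

```text
t: 37.12
tool_pos: [0.4596, -0.0218, 0.0322]
orientation: [[0.112, 0.994, 0.003], [0.994, -0.112, 0.001], [0.001, 0.003, -1.0]]
ft_force: [-1.6, 1.8, 20.2]
grip_width: 0.999
```

Emit:
jog_arm(
  offset=[
    [-0.002, 0, 0],
    [-0.005, 0.0005, 0],
    [-0.008, 0.001, 0],
    [-0.011, 0.001, 0],
    [-0.014, 0.0015, 0],
  ],
  spin=[0, 0, 0, 0, 0],
)

```text
t: 37.75
tool_pos: [0.4467, -0.02, 0.0326]
orientation: [[0.111, 0.994, 0.005], [0.994, -0.111, 0.001], [0.002, 0.005, -1.0]]
ft_force: [-1.3, 3.4, 25.8]
grip_width: 1.0
```

```bash
cat >> h.py <<'E'
def dark(n='wrist',roi=None):
    im,K=snap(n,'tmp.png');h=cv2.cvtColor(im,cv2.COLOR_RGB2HSV);return im,h,K
E
python3 - <<'E'
from h import *
print(r.state()['ft_force'],r.state()['tool_pos'])
im,K=snap('wrist','w10.png');a=cv2.imread('pics/w9.png')[:,:,::-1];
# template match tip+neck from w9 onto w10 (camera moved too)
t=cv2.cvtColor(np.ascontiguousarray(a[140:245,405:485]),7);g=cv2.cvtColor(im,7)
m=cv2.matchTemplate(g,t,5);_,v,_,l=cv2.minMaxLoc(m);print(v,l)
u,w=458+l[0]-405,146+l[1]-140;print(u,w,atz('wrist',u,w,.016,K))
E
```

```text
[-1.3178  3.4358 25.8092] [ 0.4467 -0.02    0.0326]
0.8976967334747314 (353, 139)
406 145 [0.5036 0.0353 0.016 ]
```

It rolls: the tip moved 5 mm. I'll continue.

Emit:
jog_arm(
  offset=[
    [-0.003, 0, 0.0005],
    [-0.006, 0.0005, 0.0005],
    [-0.009, 0.001, 0.0005],
    [-0.012, 0.001, 0.0005],
    [-0.015, 0.0015, 0.0005],
  ],
  spin=[0, 0, 0, 0, 0],
)

```text
t: 38.42
tool_pos: [0.4292, -0.0184, 0.0317]
orientation: [[0.111, 0.994, -0.001], [0.994, -0.111, 0.001], [0.001, -0.001, -1.0]]
ft_force: [0.1, 0.8, -0.5]
grip_width: 0.999
```

```bash
cat > tip.py <<'E'
from h import *
import sys
print(r.state()['ft_force'],r.state()['tool_pos'])
im,K=snap('wrist',sys.argv[1]);a=cv2.imread('pics/w9.png')[:,:,::-1]
g=cv2.cvtColor(im,7)
for (y0,y1,x0,x1,u0,v0,n) in((140,200,432,480,458,146,'tip'),(195,268,398,482,441,238,'shoulder')):
    t=cv2.cvtColor(np.ascontiguousarray(a[y0:y1,x0:x1]),7)
    _,v,_,l=cv2.minMaxLoc(cv2.matchTemplate(g,t,5));u,w=u0+l[0]-x0,v0+l[1]-y0
    print(n,round(v,2),u,w,atz('wrist',u,w,.016,K))
E
python3 tip.py w11.png
```

```text
[ 0.1077  0.7505 -0.537 ] [ 0.4292 -0.0184  0.0317]
tip 0.93 427 144 [0.4939 0.0365 0.016 ]
shoulder 0.95 412 238 [ 0.4883 -0.0038  0.016 ]
```

Emit:
jog_arm(
  offset=[
    [0, 0, 0.008],
    [0, 0, 0.015],
    [0, 0, 0.015],
  ],
  spin=[0, 0, 0],
)

```text
t: 38.85
tool_pos: [0.4302, -0.0188, 0.0474]
orientation: [[0.111, 0.994, 0.001], [0.994, -0.111, -0.0], [-0.0, 0.001, -1.0]]
ft_force: [-0.0, 0.5, -0.2]
grip_width: 0.996
```

```bash
python3 tip.py w12.png
```

```text
[-0.0239  0.5301 -0.2139] [ 0.4302 -0.0188  0.0474]
tip 0.86 407 138 [0.4922 0.0367 0.016 ]
shoulder 0.76 396 223 [ 0.4871 -0.003   0.016 ]
```

Emit:
jog_arm(
  offset=[
    [0.012, -0.001, 0],
    [0.0125, -0.002, -0.006],
    [0.0125, -0.002, -0.013],
    [0.0125, -0.002, -0.0145],
    [0.0125, -0.002, -0.0155],
    [0.0105, -0.002, -0.0155],
    [0.0075, -0.0015, -0.0155],
    [0.0045, -0.001, -0.0153],
    [0.0015, -0.0005, -0.015],
    [-0.0015, 0, -0.015],
    [-0.0045, 0, -0.015],
    [-0.0045, 0, -0.015],
  ],
  spin=[0, 0, 0, 0, 0, 0, 0, 0, 0, 0, 0, 0],
)

```text
t: 40.4
tool_pos: [0.4256, -0.0185, 0.0324]
orientation: [[0.112, 0.994, 0.002], [0.994, -0.112, 0.001], [0.001, 0.002, -1.0]]
ft_force: [-2.3, 3.2, 19.8]
grip_width: 1.003
```

```bash
python3 tip.py w13.png
```

```text
[-2.2915  3.2095 19.8136] [ 0.4256 -0.0185  0.0324]
tip 0.92 409 141 [0.4836 0.0382 0.016 ]
shoulder 0.92 395 235 [ 0.4777 -0.002   0.016 ]
```

Emit:
jog_arm(
  offset=[
    [0, 0, 0.01],
    [0.005, 0, 0.03],
    [0.025, 0, 0.06],
    [0.045, 0, 0.08],
    [0.045, 0, 0.08],
    [0.045, 0, 0.08],
  ],
  spin=[0, 0, 0, 0, 0, 0],
  gripper=1,
)

```text
t: 41.2
tool_pos: [0.469, -0.0186, 0.1109]
orientation: [[0.112, 0.994, -0.002], [0.994, -0.112, 0.0], [0.0, -0.002, -1.0]]
ft_force: [0.7, 1.6, -0.0]
grip_width: 0.998
```

```bash
python3 - <<'E'
from h import *
im,K=snap('wrist','w14.png');print(r.state()['tool_pos'])
h=cv2.cvtColor(im,cv2.COLOR_RGB2HSV).astype(int)
# orange/brown glass: saturated, hue<14, ; compare with bench
x,y=np.meshgrid(np.arange(560),np.arange(420))
br=((h[...,0]<=10)&(h[...,1]>170)&(h[...,2]>40)&(y<270))
bk=((h[...,2]<45)&(y<250)&(abs(x-280)<110)&(y>40))
for n,m in(('brown',br),('black',bk)):
    k,l,s,c=cv2.connectedComponentsWithStats(m.astype(np.uint8))
    for i in np.argsort(-s[1:,4])[:3]+1: print(n,s[i],c[i],atz('wrist',*c[i],.016,K))
E
```

```text
[ 0.4688 -0.0186  0.1108]
brown [268 196  36   9  90] [282.6556 200.6222] [ 0.4714 -0.0056  0.016 ]
brown [308 196   8   4  13] [312.1538 198.    ] [ 0.4905 -0.006   0.016 ]
brown [285 224   2   6   8] [285.625 226.75 ] [ 0.4713 -0.024   0.016 ]
black [ 274  129   36   67 1391] [293.087  167.4759] [0.4803 0.0154 0.016 ]
```

Emit:
jog_arm(
  offset=[
    [0.004, 0, 0],
    [0.0077, 0, 0],
    [0.0077, 0, -0.02],
    [0.0077, 0, -0.05],
    [0.0077, 0, -0.075],
    [0.0077, 0, -0.088],
    [0.0077, 0, -0.0925],
    [0.0077, 0, -0.0925],
  ],
  spin=[0, 0, 0, 0, 0, 0, 0, 0],
  gripper=0.52,
)

```text
t: 42.25
tool_pos: [0.4714, -0.0181, 0.0177]
orientation: [[0.113, 0.994, -0.011], [0.994, -0.113, 0.002], [0.001, -0.011, -1.0]]
ft_force: [-19.1, 0.2, -0.7]
grip_width: 0.521
```

Emit:
jog_arm(
  offset=[
    [0, 0, 0],
    [0, 0, 0],
    [0, 0, 0],
    [0, 0, 0],
    [0, 0, 0],
    [-0.005, 0, 0.02],
    [-0.015, 0, 0.06],
    [-0.023, 0, 0.1],
    [-0.023, 0, 0.1],
    [-0.023, 0, 0.1],
  ],
  spin=[0, 0, 0, 0, 0, 0, 0, 5, 10, 10],
  gripper=0,
)

```text
t: 43.5
tool_pos: [0.4552, -0.0185, 0.1195]
orientation: [[-0.063, 0.998, 0.001], [0.998, 0.063, 0.001], [0.001, 0.001, -1.0]]
ft_force: [-0.2, 0.7, -1.5]
grip_width: 0.355
```

```bash
python3 - <<'E'
from h import *
im,K=snap('wrist','w15.png');t=r.state()['tool_pos'];print(t,r.state()['orientation'][:,1])
h=cv2.cvtColor(im,cv2.COLOR_RGB2HSV).astype(int)
ref=cv2.cvtColor(cv2.imread('pics/w5.png'),cv2.COLOR_BGR2HSV).astype(int)
for hh in(ref,h):
    m=(hh[...,2]<45).astype(np.uint8);m[:,:200]=0;m[:,360:]=0;m[280:]=0;m[:120]=0
    k,l,s,c=cv2.connectedComponentsWithStats(m);i=np.argmax(s[1:,4])+1
    ys,xs=np.where(l==i);print(s[i],c[i],'tip x',xs[ys<ys.min()+6].mean(),'low x',xs[ys>ys.min()+45].mean(), (ys.min()))
E
```

```text
[ 0.455  -0.0186  0.1191] [ 0.9981  0.0611 -0.0001]
[ 253  152   59  110 3247] [286.882  209.9486] tip x 283.61538461538464 low x 288.9802566633761 152
[ 252  160   59  110 3149] [283.9835 217.5383] tip x 279.775 low x 286.4331077563769 160
```

Emit:
jog_arm(
  offset=[
    [0, -0.045, 0],
    [-0.001, -0.09, 0],
    [-0.002, -0.14, 0],
    [-0.002, -0.19, 0],
    [-0.002, -0.2105, 0],
    [-0.002, -0.2105, -0.02],
    [-0.002, -0.2105, -0.04],
    [-0.002, -0.2105, -0.045],
    [-0.002, -0.2105, -0.045],
    [-0.002, -0.2105, -0.045],
  ],
  spin=[1, 2, 3, 3, 3, 3, 3, 3, 3, 3],
)

```text
t: 44.8
tool_pos: [0.4532, -0.2294, 0.0747]
orientation: [[-0.115, 0.993, 0.001], [0.993, 0.115, -0.0], [-0.0, 0.0, -1.0]]
ft_force: [0.2, 0.1, -1.1]
grip_width: 0.355
```

Emit:
jog_arm(
  offset=[
    [-0.0008, 0, -0.015],
    [-0.0008, 0, -0.022],
    [-0.0008, 0, -0.026],
    [-0.0008, 0, -0.029],
    [-0.0008, 0, -0.031],
    [-0.0008, 0, -0.031],
  ],
  spin=[0, 0, 0, 0, 0, 0],
)

```text
t: 45.55
tool_pos: [0.4523, -0.2293, 0.0433]
orientation: [[-0.115, 0.993, 0.0], [0.993, 0.115, -0.0], [-0.0, 0.0, -1.0]]
ft_force: [-0.2, 0.4, -0.7]
grip_width: 0.353
```

Emit:
jog_arm(
  offset=[
    [0, 0, -0.001],
    [0, 0, -0.002],
    [0, 0, -0.002],
  ],
  spin=[0, 0, 0],
)

```text
t: 45.92
tool_pos: [0.4524, -0.2293, 0.0428]
orientation: [[-0.114, 0.993, 0.002], [0.993, 0.114, 0.001], [0.0, 0.002, -1.0]]
ft_force: [-3.2, 3.6, 23.3]
grip_width: 0.358
```

Seated with little side force. Release, rise, and look (last picture view).

Emit:
jog_arm(
  offset=[
    [0, 0, 0],
    [0, 0, 0],
    [0, 0, 0],
    [0, 0, 0],
    [0, 0, 0.04],
    [0, 0.0, 0.09],
    [-0.02, 0.03, 0.14],
    [-0.03, 0.06, 0.18],
    [-0.03, 0.06, 0.18],
    [-0.03, 0.06, 0.18],
  ],
  spin=[0, 0, 0, 0, 0, 0, 10, 20, 30, 40],
  gripper=0.52,
)

```text
t: 47.18
tool_pos: [0.4224, -0.1685, 0.2219]
orientation: [[-0.732, 0.682, 0.001], [0.682, 0.732, 0.0], [-0.001, 0.001, -1.0]]
ft_force: [-0.1, -0.4, -0.5]
grip_width: 0.522
```

Emit:
jog_arm(
  offset=[
    [0.003, 0.04, 0.03],
    [0.003, 0.09, 0.04],
    [0.003, 0.14, 0.04],
    [0.003, 0.19, 0.04],
    [0.003, 0.24, 0.04],
    [0.003, 0.29, 0.04],
    [0.003, 0.29, 0.04],
    [0.003, 0.29, 0.04],
  ],
  spin=[10, 20, 30, 40, 50, 50, 50, 50],
  gripper=1,
)

```text
t: 48.18
tool_pos: [0.425, 0.1201, 0.2612]
orientation: [[-0.993, -0.115, -0.0], [-0.115, 0.993, -0.001], [0.0, -0.001, -1.0]]
ft_force: [0.1, -1.2, -0.0]
grip_width: 0.999
```

```bash
python3 - <<'E'
from h import *
print(r.state()['tool_pos'],r.state()['orientation'][:,1])
a,_=snap('wrist','w16.png');b,_=snap('scene','s16.png');d,_=snap('side','d16.png')
z=lambda x,w,h:cv2.resize(x,(w,h),interpolation=2)
out=np.zeros((600,800,3),np.uint8);out[:420,:420]=a[:,:560][:, :420] if 0 else z(a,420,420)
out[:300,420:]=z(b[130:290,240:440],380,300);out[300:600,420:]=z(d[150:310,220:420],380,300)
cv2.imwrite('pics/c10.png',out[:,:,::-1])
E
```

```text
[0.425  0.1201 0.2612] [-0.1147  0.9934 -0.0006]
```

View pics/c10.png

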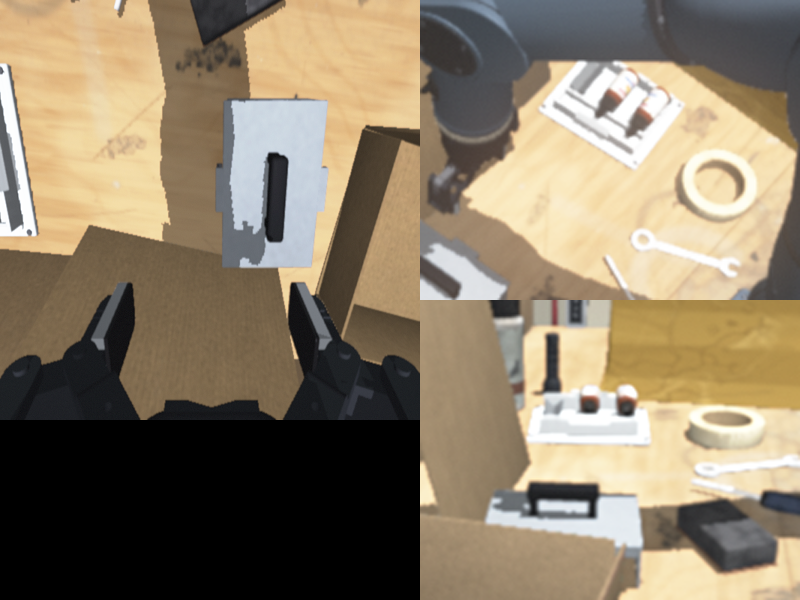

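Both bottles lie in troughs 1 and 2 with droppers toward the ridge side. The cover's bar is at wrist u≈369, v≈153–241; next I measure it exactly.

```bash
cat > bar.py <<'E'
from h import *
def bar(f,z,new=True):
    if new: im,K=snap('wrist',f)
    else: im,K=cv2.imread('pics/'+f)[:,:,::-1],load(f)
    h=im.max(2);m=(h<60).astype(np.uint8);m[270:]=0;m[:130]=0;m[:,:200]=0
    k,l,s,c=cv2.connectedComponentsWithStats(m)
    for i in np.argsort(-s[1:,4])[:2]+1:
        (cx,cy),wh,a=cv2.minAreaRect(np.argwhere(l==i)[:,::-1].astype(np.float32))
        P=cv2.boxPoints(((cx,cy),wh,a));W=np.array([atz('wrist',*p,z,K) for p in P])
        e=[W[1]-W[0],W[2]-W[1]];L=[np.linalg.norm(x) for x in e];d=e[int(np.argmax(L))]
        print(s[i],(cx,cy),wh,'size',L,'ang',np.degrees(np.arctan2(d[1],d[0]))%180,'ctr',W.mean(0))
if __name__=='__main__':
    import sys;bar(sys.argv[1],float(sys.argv[2]),len(sys.argv)<4)
E
python3 bar.py w16.png .094 old; python3 bar.py w1.png .117 old
```

```text
[ 353  153   31   88 2068] (367.5541687011719, 196.79861450195312) (26.271446228027344, 87.46788024902344) size [np.float64(0.07803979945203177), np.float64(0.0217055081231426)] ang 6.775723575166239 ctr [0.4241 0.1933 0.094 ]
[548 139  12   5  21] (553.6176147460938, 141.02940368652344) (11.399173736572266, 2.66789174079895) size [np.float64(0.002082256522168601), np.float64(0.009774492876365441)] ang 83.46103614646842 ctr [0.3585 0.3342 0.094 ]
[ 273  151   23   94 2053] (284.0, 197.5) (93.0, 22.0) size [np.float64(0.016886997622537703), np.float64(0.07804045781897381)] ang 7.227234297546415 ctr [ 0.4473 -0.2238  0.117 ]
[475 173  40  28 727] (494.9307861328125, 186.0538330078125) (39.81515121459961, 24.930980682373047) size [np.float64(0.020215514574540214), np.float64(0.03197514553273449)] ang 89.43149403986108 ctr [ 0.4172 -0.0589  0.117 ]
```

Emit:
jog_arm(
  offset=[
    [0, 0.04, 0],
    [0, 0.068, 0],
    [0, 0.068, 0],
    [0, 0.068, 0],
  ],
  spin=[0, 0, 0, 0],
)

```text
t: 48.82
tool_pos: [0.4253, 0.1875, 0.2613]
orientation: [[-0.994, -0.113, -0.0], [-0.113, 0.994, -0.001], [0.0, -0.001, -1.0]]
ft_force: [-0.0, -0.4, 0.4]
grip_width: 0.998
```

```bash
python3 bar.py w17.png .094; python3 -c "
from h import *
print(r.state()['tool_pos'])"
```

```text
[ 282  144   22   90 1876] (292.5, 188.5) (89.0, 21.0) size [np.float64(0.01713057748049026), np.float64(0.07853676742908876)] ang 7.63381336392479 ctr [0.4246 0.196  0.094 ]
[479 131   4   2   4] (480.60003662109375, 131.1999969482422) (3.1622774600982666, 0.6324555277824402) size [np.float64(0.000481400216813338), np.float64(0.0026789261135063214)] ang 79.32930013784994 ctr [0.3582 0.3405 0.094 ]
[0.4253 0.1873 0.2613]
```

Emit:
jog_arm(
  offset=[
    [-0.0005, 0.0085, -0.04],
    [-0.0005, 0.0085, -0.09],
    [-0.0005, 0.0085, -0.13],
    [-0.0005, 0.0085, -0.16],
    [-0.0005, 0.0085, -0.175],
    [-0.0005, 0.0085, -0.18],
    [-0.0005, 0.0085, -0.18],
  ],
  spin=[0, 0, 0, 0, 0, 0, 0],
)

```text
t: 49.75
tool_pos: [0.425, 0.1967, 0.0816]
orientation: [[-0.993, -0.114, 0.0], [-0.114, 0.993, -0.0], [-0.0, -0.0, -1.0]]
ft_force: [0.2, -0.1, 0.0]
grip_width: 1.001
```

Emit:
jog_arm(
  offset=[
    [0, 0, 0],
    [0, 0, 0],
    [0, 0, 0],
    [0, 0, 0],
    [0, 0, 0],
    [0, 0, 0.01],
    [0, 0, 0.04],
    [0, 0, 0.09],
    [0, 0, 0.14],
    [0, 0, 0.145],
    [0, 0, 0.145],
  ],
  spin=[0, 0, 0, 0, 0, 0, 0, 0, 0, 0, 0],
  gripper=0,
)

```text
t: 51.12
tool_pos: [0.4241, 0.1973, 0.2262]
orientation: [[-0.993, -0.115, -0.0], [-0.115, 0.993, 0.0], [0.0, 0.0, -1.0]]
ft_force: [0.4, -0.1, -3.5]
grip_width: 0.223
```

Emit:
jog_arm(
  offset=[
    [0, -0.02, 0.01],
    [0, -0.06, 0.012],
    [0, -0.105, 0.012],
    [0.001, -0.15, 0.012],
    [0.003, -0.195, 0.012],
    [0.004, -0.24, 0.012],
    [0.006, -0.285, 0.012],
    [0.012, -0.33, 0.012],
    [0.02, -0.37, 0.012],
    [0.026, -0.4, 0.01],
    [0.028, -0.42, 0.0],
    [0.028, -0.42, 0.0],
  ],
  spin=[0, 0, 0, 0, 0, 0, 0, 0, 0, 0, 0, 0],
)

```text
t: 52.62
tool_pos: [0.4507, -0.2248, 0.225]
orientation: [[-0.994, -0.111, -0.003], [-0.111, 0.994, -0.0], [0.003, 0.0, -1.0]]
ft_force: [-0.7, 0.4, -2.8]
grip_width: 0.221
```

Emit:
jog_arm(
  offset=[
    [0, 0, -0.04],
    [0, 0, -0.07],
    [0, 0, -0.09],
    [0, 0, -0.1],
    [0, 0, -0.1],
  ],
  spin=[0, 0, 0, 0, 0],
)

```text
t: 53.25
tool_pos: [0.4522, -0.2224, 0.126]
orientation: [[-0.993, -0.115, -0.001], [-0.115, 0.993, 0.001], [0.001, 0.001, -1.0]]
ft_force: [-0.8, 0.2, -1.8]
grip_width: 0.218
```

```bash
python3 - <<'E'
from h import *
print(r.state()['tool_pos'],r.state()['orientation'][:,1])
for n in('wrist','scene','side'): snap(n,f'{n[0]}{n[1]}17.png')
E
```

```text
[ 0.4522 -0.2224  0.126 ] [-0.1151  0.9934  0.0007]
```

Emit:
jog_arm(
  offset=[
    [0, -0.0005, -0.01],
    [0, -0.0005, -0.016],
    [0, -0.0005, -0.018],
    [0, -0.0005, -0.02],
    [0, -0.0005, -0.022],
    [0, -0.0005, -0.022],
  ],
  spin=[0, 0, 0, 0, 0, 0],
)

```text
t: 54.15
tool_pos: [0.4526, -0.2228, 0.1042]
orientation: [[-0.993, -0.115, -0.0], [-0.115, 0.993, 0.001], [0.0, 0.001, -1.0]]
ft_force: [-0.2, 1.6, -1.0]
grip_width: 0.227
```

Emit:
jog_arm(
  offset=[
    [0, 0, -0.001],
    [0, 0, -0.002],
    [0, 0, -0.003],
    [0, 0, -0.004],
    [0, 0, -0.004],
  ],
  spin=[0, 0, 0, 0, 0],
)

```text
t: 54.78
tool_pos: [0.4531, -0.2237, 0.1008]
orientation: [[-0.993, -0.115, 0.001], [-0.115, 0.993, -0.001], [-0.001, -0.001, -1.0]]
ft_force: [-0.4, 1.1, 7.9]
grip_width: 0.218
```

Emit:
jog_arm(
  offset=[
    [0, 0, -0.001],
    [0, 0, -0.002],
    [0, 0, -0.003],
    [0, 0, -0.004],
    [0, 0, -0.005],
    [0, 0, -0.005],
  ],
  spin=[0, 0, 0, 0, 0, 0],
)

```text
t: 55.52
tool_pos: [0.4528, -0.2233, 0.0952]
orientation: [[-0.993, -0.115, 0.0], [-0.115, 0.993, -0.0], [-0.0, -0.0, -1.0]]
ft_force: [0.9, 1.7, 1.9]
grip_width: 0.227
```

Emit:
jog_arm(
  offset=[
    [0, 0, -0.001],
    [0, 0, -0.002],
    [0, 0, -0.003],
    [0, 0, -0.004],
    [0, 0, -0.005],
    [0, 0, -0.005],
  ],
  spin=[0, 0, 0, 0, 0, 0],
)

```text
t: 56.28
tool_pos: [0.4523, -0.2232, 0.0899]
orientation: [[-0.993, -0.115, -0.001], [-0.115, 0.993, 0.0], [0.001, 0.0, -1.0]]
ft_force: [0.3, 0.1, -2.3]
grip_width: 0.223
```

Emit:
jog_arm(
  offset=[
    [0, 0, -0.001],
    [0, 0, -0.002],
    [0, 0, -0.003],
    [0, 0, -0.003],
  ],
  spin=[0, 0, 0, 0],
)

```text
t: 56.78
tool_pos: [0.4524, -0.2235, 0.0894]
orientation: [[-0.993, -0.114, 0.002], [-0.114, 0.993, 0.001], [-0.002, 0.0, -1.0]]
ft_force: [-7.4, 5.0, 35.4]
grip_width: 0.22
```

Emit:
jog_arm(
  offset=[
    [0, 0, 0.002],
    [0, 0, 0.004],
    [0, 0, 0.0045],
    [0, 0, 0.0045],
  ],
  spin=[0, 0, 0, 0],
)

```text
t: 57.28
tool_pos: [0.4524, -0.2231, 0.0908]
orientation: [[-0.993, -0.115, -0.002], [-0.115, 0.993, -0.0], [0.002, 0.0, -1.0]]
ft_force: [3.1, -3.7, -26.6]
grip_width: 0.224
```

The clips hold: pulling up 1.5 mm met 27 N. I'll press home again, release and back away.

Emit:
jog_arm(
  offset=[
    [0, 0, -0.002],
    [0, 0, -0.0035],
    [0, 0, -0.004],
    [0, 0, -0.004],
  ],
  spin=[0, 0, 0, 0],
)

```text
t: 57.78
tool_pos: [0.4527, -0.2234, 0.0894]
orientation: [[-0.993, -0.114, 0.002], [-0.114, 0.993, 0.0], [-0.002, 0.0, -1.0]]
ft_force: [-3.9, 2.3, 14.6]
grip_width: 0.219
```

Emit:
jog_arm(
  offset=[
    [0, 0, 0.001],
    [0, 0, 0.002],
    [0, 0, 0.002],
    [0, 0, 0.002],
    [0, 0, 0.002],
    [0, 0, 0.03],
    [0, 0, 0.08],
    [0, 0, 0.13],
    [0, 0, 0.175],
    [0, 0, 0.175],
    [0, 0, 0.175],
  ],
  spin=[0, 0, 0, 0, 0, 0, 0, 0, 0, 0, 0],
  gripper=1,
)

```text
t: 59.15
tool_pos: [0.4524, -0.2228, 0.2622]
orientation: [[-0.993, -0.115, -0.001], [-0.115, 0.993, 0.001], [0.0, 0.001, -1.0]]
ft_force: [0.0, 0.1, -0.7]
grip_width: 1.001
```

```bash
python3 bar.py w18.png .102; python3 - <<'E'
from h import *
print(r.state()['tool_pos'])
# bar ends vs expectation with home / perched height; scene & side check
im,_=snap('scene','s18.png');snap('side','d18.png')
a=cv2.imread('pics/scene0.png')
for n,(x0,x1,y0,y1) in (('tin',(305,338,92,155)),('torch',(345,362,114,148))):
    print(n,np.abs(a[y0:y1,x0:x1,::-1].astype(int)-im[y0:y1,x0:x1]).mean())
E
```

```text
[ 270  145   23   92 1898] (281.0, 190.5) (91.0, 22.0) size [np.float64(0.01753439192301769), np.float64(0.0786702165882842)] ang 7.171427220037233 ctr [ 0.4525 -0.2239  0.102 ]
[ 0.4522 -0.2227  0.2617]
tin 8.737213403880071
torch 43.81430219146482
```

Emit:
jog_arm(
  offset=[
    [-0.01, 0.05, 0.03],
    [-0.015, 0.1, 0.04],
    [-0.02, 0.15, 0.04],
    [-0.02, 0.2, 0.04],
    [-0.02, 0.25, 0.04],
    [-0.02, 0.3, 0.04],
    [-0.02, 0.35, 0.04],
    [-0.01, 0.4, 0.04],
    [0, 0.45, 0.04],
    [0, 0.45, 0.04],
    [0, 0.45, 0.04],
  ],
  spin=[0, 0, 0, 0, 0, 0, 0, 0, 0, 0, 0],
)

```text
t: 60.68
tool_pos: [0.4524, 0.226, 0.3018]
orientation: [[-0.993, -0.115, -0.002], [-0.115, 0.993, -0.002], [0.002, -0.002, -1.0]]
ft_force: [0.0, -0.4, 0.2]
grip_width: 0.998
```

```bash
python3 - <<'E'
from h import *
im,_=snap('scene','s19.png');sd,_=snap('side','d19.png')
a=cv2.imread('pics/scene0.png')[:,:,::-1];d=cv2.imread('pics/side0.png')[:,:,::-1]
for n,A,B,(x0,x1,y0,y1) in (('tin',a,im,(308,336,94,153)),('torch',a,im,(346,361,116,147)),('torch side',d,sd,(284,296,166,188)),('tin side',d,sd,(262,276,140,205))):
    D=np.abs(A[y0:y1,x0:x1].astype(int)-B[y0:y1,x0:x1]);g=lambda q:cv2.cvtColor(np.ascontiguousarray(q[y0:y1,x0:x1]),7).astype('f4')
    print(n,D.mean(),cv2.phaseCorrelate(g(A),g(B)))
# cover top corner height/pose in scene: compare projected cover-top outline (home z=.064) edges
gray=cv2.cvtColor(im,7);an=np.radians(6.6);R=np.array([[np.cos(an),-np.sin(an)],[np.sin(an),np.cos(an)]])
E_=cv2.magnitude(cv2.Sobel(gray,5,1,0),cv2.Sobel(gray,5,0,1))
for z in(.058,.061,.064,.067,.070,.073,.079):
    c=[(sx*.0815,sy*.0597) for sx,sy in((-1,-1),(-1,1),(1,1),(1,-1))];pts=[]
    for i in range(4):
        p,q=np.array(c[i]),np.array(c[(i+1)%4]);pts+=[p+(q-p)*t for t in np.linspace(.05,.95,40)]
    X=np.array([[*(R@p+[.4525,-.2232]),z] for p in pts]);u=proj('scene',X)
    print(z,cv2.remap(E_,u[:,0].astype('f4'),u[:,1].astype('f4'),1).mean())
E
```

```text
tin 35.27582728006457 ((-8.267743169843872, -3.9979786585951658), 0.03891900406943427)
torch 54.14551971326165 ((2.3726040914811746, 4.670911588029506), 0.26549879610538485)
torch side 9.803030303030303 ((-0.1686603329824301, 0.296268528162706), 0.7626192188925214)
tin side 8.637362637362637 ((0.28178996504378784, 0.3013679997697096), 0.8143987509939405)
0.058 65.1389
0.061 78.33724
0.064 88.82139
0.067 89.39759
0.07 80.55669
0.073 71.08015
0.079 60.18289
```

```bash
python3 -c "
from cell import r
print(r.close_job())"
```

```text
the job is handed in; nothing more can be done
None
```

I packed both bottles that were there, put the cover back and clipped it home, and handed the job in at about 61 s of the 210 s allowed. Only two bottles were present: one on the bench (bottle 3) and one in the tray.

**What I did:**
- I set the cover aside first.
- The tool can't tilt, so I stood each bottle upright on the bench and tipped it over. I then gripped it lying down and placed it in a trough.
- Bottle 3 is in trough 1 and the tray bottle in trough 2, both with droppers past the ridge.
- I then put the cover on and pressed it straight down.

**Last checks:**
- **Clips:** the pressing force rose to at least 8 N and fell away, then the cover stopped hard at its home height. A pull of about 1.5 mm upward met 27 N, so I take the clips as snapped under. I pressed it home again before letting go.
- **Cover position:** the scene edges put the cover's top at about 65 mm, against 64 mm expected at home. The wrist camera puts the handle centred over the carrier to within about 1 mm.
- **Tin and torch:** the side camera shows them unmoved. The scene camera comparison of them disagreed; I put that down to the arm blocking its view, so it neither confirms nor contradicts.

**What went wrong along the way:**
- The second bottle rolled against the leaning board when tipped. I rolled it back with a fingertip, pressing with up to 26 N.
- During that recovery a finger touched the fixed board twice, at about 8 N and 19 N, although the task said to keep clear of it.
- The cover had shifted about 1 cm on the bench while set aside, so I measured it again before picking it up.

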